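# Press the hammer and the corner clamp home in the sloping kit tray

## Task

Put the tack hammer and the aluminium corner clamp away in the picture-hanging kit on the sloping walnut ledge: lay each into the cutout of its own shape and press it fully home past the retaining ribs, lying flat in the insert. Use steady hand pressure, never ramming the insert, leave everything else on the table where it is, and let go at the end.

Things in the scene. Friction and masses are not known exactly. Their poses are not given: they have to be found in the camera images.
- hammer_grip (a point): Tack hammer lying flat, 180 mm long, 28 mm thick, 0.30 kg: steel head 24 x 78 mm (square face, split claw), steel shank 50 mm long, 16 mm wide, 24 mm high (2 mm off the table), walnut handle 106 mm long, 24 mm wide. Point: balance point, mid-shank, half-way up (14 mm). x from handle to head (head's middle at +37 mm, handle -25 to -131), y across to the claw, z up.
- clamp_grip (a point): Aluminium corner clamp lying flat, an L: two legs 90 mm long outside, 28 mm wide, 28 mm thick, 0.28 kg; a steel spring clip stands 6 mm above the corner's top. Point: on leg one, mid-width, 50 mm from its corner end, half-way up (14 mm). x along leg one away from the corner, y the way leg two points, z up. Corner's middle at x -36, y 0; leg two on to y +76 mm.
- insert: Grey rigid insert (fixed) in the open kit case on the walnut ledge; origin: middle of its face, 120 mm above the table. x up the slope, y to the left, z out of the face. Slopes 25 degrees down to the robot. Face 210 mm (x) by 226 mm (y), case rim 3 mm lower, upper edge 165 mm high. A pocket spirit level already sits there, 5 mm proud: 26 x 92 mm, middle at x -48, y -50 mm, long along y.
- hammer_seat (a point): Where hammer_grip lies, axes alike, when the hammer is home in the T-shaped cutout: x 41, y 58, z -8 mm on the insert. The face is at z +8 mm, the cutout's floor at z -14 mm (22 mm deep); 2.5 mm play on every side, 3 mm bevel round the mouth. Home, the hammer stands 6 mm proud. Laid in, it first rests on sprung ribs, underside 9 mm deep, its point at z +13 mm: 13 mm short of home.
- clamp_seat (a point): Where clamp_grip lies, axes alike, when the clamp is home in the L-shaped cutout: x 50, y -81, z -8 mm on the insert, same axes, face at z +8, floor at z -14 mm, 2.5 mm play, 3 mm bevel. Home, it stands 6 mm proud. Laid in, it first rests on sprung ribs, its point at z +13 mm, 13 mm short of home.
- head_press (a point): Point on the top of the hammer's head, mid-head, when the hammer is home: x 78, y 58, z 6 mm on the insert. A pair of sprung ribs grips the head's two ends here: pushing down here with about 5 to 20 N takes the head past them to the floor. Before that the top is 13 mm higher.
- handle_press (a point): Point on the top of the hammer's handle, over the pair of ribs that grips the handle, when the hammer is home: x -45, y 58, z 6 mm on the insert; same push.
- leg1_press (a point): Point on the top of the clamp's leg one, over its pair of ribs, 52 mm from its corner end, when the clamp is home: x 52, y -81, z 6 mm on the insert; same push. Before that the top is 13 mm higher.
- leg2_press (a point): Point on the top of the clamp's leg two, over its pair of ribs, 52 mm from its corner end, when the clamp is home: x 14, y -43, z 6 mm on the insert; same push.
- dispenser: Clear acrylic nail dispenser with a push button on top, 70 by 90 mm, 82 mm tall; bystander, origin under its middle.
- hook: Chrome adhesive hook, 80 by 45 mm plate lying with the hook up (43 mm tall); bystander.
- dish: Pale blue ceramic dish, 100 mm across, 30 mm tall; bystander.
- tape: Black tape measure, 70 by 36 mm, 62 mm tall; bystander.
- frame: Small walnut picture frame lying flat, 200 by 150 mm; bystander.
- screwdriver: Screwdriver, 190 mm long; bystander.
- wax_jar: Small round glass jar with steel cap, 66 mm across, 55 mm tall; bystander.

How it is judged:
At the end, for the whole second after the job is handed in: Hammer and clamp each lie home in their own cutout: grip point within 6 mm of its seat and less than 3 mm above it, lying parallel to the insert's face (hammer within 2 degrees, clamp within 3) and turned as the cutout is (z of hammer_grip in the frame of hammer_seat below 0.003 m and distance between hammer_grip and hammer_seat below 0.006 m and angle between the z axis of hammer_grip and the z axis of hammer_seat, either way round below 0.035 rad and angle between the x axis of hammer_grip and the x axis of hammer_seat, either way round below 0.06 rad and z of clamp_grip in the frame of clamp_seat below 0.003 m and distance between clamp_grip and clamp_seat below 0.006 m and angle between the z axis of clamp_grip and the z axis of clamp_seat, either way round below 0.05 rad and angle between the x axis of clamp_grip and the x axis of clamp_seat, either way round below 0.08 rad); the robot touches nothing.
It fails at once if the insert is rammed: a blow or push that loads it with more than 200 N (contact force between anything else and insert above 200 N).
It fails at once if a bystander is moved by more than 30 mm (distance of any of dispenser, hook, dish, tape, frame, screwdriver, wax_jar from where it was at the start of the episode above 0.03 m).
It also fails if it takes over 72 s, if anything falls off the work surface, if the arm or the gripper's body presses on something with over 40 N, if the wrist force passes 120 N, or if a joint passes its speed limit or range.

## Robot

A 7-joint arm with a two-finger parallel gripper is mounted at the origin on the work surface. World frame = base frame: x ahead of the robot, y to its left, z up, the work surface at z = 0. Lengths are in m, angles in rad, forces in N, time in s.
With the tool pointing down it reaches from about 0.35 to 0.9 m from the base axis. Payload 8.1 kg.
Tool frame: the origin (TCP) lies midway between the tips of the shut fingers; the grasp point (between the pads) lies 19 mm behind it; z points along the fingers, y is the line along which they close (so a half turn about z gives the same grasp; the last joint's range is limited). The gripper opens to 92 mm and grips with 3 to 60 N. Pads are 19 mm wide; open, the fingers measure 130 mm over their backs; the gripper's body (75 mm by 190 mm) begins 47 mm behind the grasp point.
Start: joints at [-1.22, 0.434, 0.025, 1.573, -0.012, 1.134, -0.075], TCP at [0.274, 0.562, 0.227] pointing down, gripper open.
Joint ranges: [-2.62, 2.62], [-0.44, 2.09], [-1.27, 1.32], [0.08, 2.57], [-1.32, 4.46], [0.12, 2], [-2.74, 2.74]. Speed limits (rad/s): [2.22, 2.22, 3.01, 3.01, 3.14, 3.14, 3.14].

## Interface

Orientations are given as a rotation vector (axis times angle).
In Python, from cell import arm gives the robot as it stands.
- The arm moves only by the tool move_arm, never from a script. Its argument "motion" is a list of rows, each an object of numbers: "tx", "ty", "tz": the shift along the tool's x, y, z normalised to -1 to 1, where 1 is 1000 mm; "twist": the turn about the tool's z normalised to -1 to 1, where 1 is pi/2 rad. In form: [{"tx": .., "ty": .., "tz": .., "twist": ..}, ...]. A call has 1 to 12 rows; each row shifts and turns the commanded pose from where the row before left it, along the tool's axes as they then stand; what a row does not reach is not made up. A row lasts 1/10 s, in which the tool goes at most 50 mm and 8.59 degrees, less where a joint would pass 70% of its speed; a pose out of reach is approached as far as the arm can. A call with a number of a shift or a turn outside -1 to 1 is refused whole. A call with a gripper value outside its range is refused whole. "gripper" is the gripper's target within -1 to 1 (shut at 1, half-way at 0, fully open at -1), set as the call begins (left out, the last holds). The fingers move at their own pace and stop on an object; "squeeze" is the grip in N (left out, the last holds). Time passes only in rows, so rows that do not move let the fingers close. It gives the time, the measured TCP pose, the force, the opening and the grip force at its end, in the units of the state.
- arm.observe(): the state, without advancing time (a new reading comes with each control period).
- arm.get_image(name): name is "side" or "top" or "wrist"; returns the picture (480x640x3 uint8, red, green, blue); there is no depth.
- arm.calibration(name): a dict with "K" (3x3 intrinsics, pixels), "T" (4x4, takes a point from camera to world coordinates). Camera axes: x right, y down, z forward; pixel columns grow to the right and rows downward; lengths in m; the calibration is good to about 2 mm. A picture is of the moment at which its call begins: read the wrist's pose just before it. calibration takes no time and is no camera call; for the wrist camera it gives the pose at the moment of the call.
- arm.sign_off(): hands the job in; it is judged then, once.
Trained networks look in the newest picture that a camera, given by its name, has taken for a name from the list of things; names that differ only in an ending like _2 or _b are one class to them, and where a whole thing is asked for, a point or a joint stands for the part that bears it (a point fixed in the world has none). Each returns a list of dicts, best first, with "conf" (0 to 1); they miss things now and then, are a little off and sometimes report something else, mostly with a low value. They report only what shows in the picture. A call takes as long as a camera call.
- arm.look_for(camera, query): "point" ([column, row] as shares, 0 to 1, of the picture: columns of its width, rows of its height, amid what is visible of it).
- arm.regions_of(camera, query): "region" (480x640 bool, what is visible of it) and "point" ([column, row] as shares, 0 to 1, of the picture: columns of its width, rows of its height, amid what is visible of it).
- arm.place_of(camera, query): "point" ([column, row] as shares, 0 to 1, of the picture: columns of its width, rows of its height: a listed point, or the origin of a listed thing).
The state is a dict: "clock": time; "joints": joint angles; "dq": joint speeds; "joint_efforts": joint torques, N m; "position": TCP position; "ee_rot": TCP orientation; "force": force on the tool from outside, world axes, zero at the start; "ft_torque": the same for the moment, N m; "width": opening from 0.0 (shut) to 1.0 (fully open); "gripper_force": force on a finger pad.
Only numpy, scipy, OpenCV 4.12 (cv2) and the standard library are available. Lean on these libraries where they do the work, as an engineer would, in place of code of your own. Each camera call takes 0.05 s, during which the arm holds its last target. There are 200 camera calls.

## Working session

There is one attempt and no reset: what is moved stays moved. The work goes in short steps, Python scripts to look and compute and a tool call to move; the robot and the scene stay as the last step left them, time stands still between calls to the robot, and variables do not carry over. Pictures are saved under pics/ and viewed, at most 10 in all, crops included, and the job is handed in when it is done.

Besides the shell and the picture viewer there is one more tool, called after "Request:" as a command line: name --argument value ..., lists and objects as JSON in quotes. move_arm: Moves the arm, as the interface text tells. Scaled input: -1 to 1 covers 1000 mm each way for a shift and pi/2 rad each way for a turn. Its arguments: {"type":"object","properties":{"motion":{"type":"array","items":{"type":"object","properties":{"tx":{"type":"number"},"ty":{"type":"number"},"tz":{"type":"number"},"twist":{"type":"number"}}}},"gripper":{"type":"number"},"squeeze":{"type":"number"}},"required":["motion"]}

```bash
ls; mkdir -p pics
cat > h.py <<'E'
import numpy as np, cv2
from scipy.spatial.transform import Rotation as R
from cell import arm
def ray(cam,pt,c=None):
    c=c or arm.calibration(cam); K=np.array(c["K"]);T=np.array(c["T"])
    d=T[:3,:3]@np.linalg.inv(K)@np.array([pt[0]*640,pt[1]*480,1]); return T[:3,3],d
def onz(cam,pt,z,c=None):
    o,d=ray(cam,pt,c); return o+d*(z-o[2])/d[2]
def proj(cam,P,c=None):
    c=c or arm.calibration(cam); K=np.array(c["K"]);T=np.linalg.inv(np.array(c["T"]))
    P=np.atleast_2d(P); q=(T[:3,:3]@P.T).T+T[:3,3]; q=q@K.T; return q[:,:2]/q[:,2:]
def save(cam,name):
    im=np.array(arm.get_image(cam)); cv2.imwrite(f"pics/{name}.png",im[:,:,::-1]); return im
E
python3 - <<'E'
from h import *
np.set_printoptions(precision=4,suppress=True)
a=save("top","top0");b=save("side","side0")
cv2.imwrite("pics/both0.png",cv2.resize(np.vstack([a,b]),(450*0+800*0+600*0+400*1+0,600))[:,:,::-1])
for c in("top","side"):
    k=arm.calibration(c);print(c,np.array(k["T"]),np.array(k["K"])[0,0])
zs=dict(hammer_grip=.014,clamp_grip=.014,insert=.12,hammer_seat=.12,clamp_seat=.12,head_press=.14,handle_press=.1,leg1_press=.14,leg2_press=.12,dispenser=0,hook=0,dish=0,tape=0,frame=0,screwdriver=.01,wax_jar=0)
for n,z in zs.items():
    for c in("top","side"):
        r=arm.place_of(c,n)
        for x in r[:1]: print(n,c,round(x["conf"],2),np.array(x["point"])*[640,480],onz(c,x["point"],z))
print(arm.observe())
E
```

```text
pics
top [[ 0.0203 -0.981   0.1929  0.3624]
 [-0.9998 -0.0217 -0.0052  0.009 ]
 [ 0.0092 -0.1927 -0.9812  1.1618]
 [ 0.      0.      0.      1.    ]] 450.5590734012489
side [[ 0.8815 -0.2872  0.3748  0.069 ]
 [-0.4717 -0.5728  0.6704 -0.9461]
 [ 0.0221 -0.7677 -0.6404  0.9986]
 [ 0.      0.      0.      1.    ]] 526.3917325860814
hammer_grip top 0.79 [452.48  292.416] [ 0.4499 -0.322   0.014 ]
hammer_grip side 0.82 [333.504 365.376] [ 0.4553 -0.3256  0.014 ]
clamp_grip top 0.81 [209.728 271.584] [0.4898 0.2969 0.014 ]
clamp_grip side 0.19 [262.4  322.08] [ 0.363  -0.1345  0.014 ]
insert top 0.55 [334.4  222.72] [ 0.6005 -0.0164  0.12  ]
insert side 0.82 [329.024 236.688] [ 0.6011 -0.0319  0.12  ]
hammer_seat top 0.82 [307.328 203.184] [0.6469 0.0491 0.12  ]
hammer_seat side 0.82 [326.912 215.808] [0.639  0.0493 0.12  ]
clamp_seat top 0.75 [368.384 194.976] [ 0.6706 -0.0969  0.12  ]
clamp_seat side 0.64 [361.024 237.696] [ 0.6739 -0.073   0.12  ]
head_press top 0.88 [306.624 195.6  ] [0.6598 0.0505 0.14  ]
head_press side 0.73 [335.872 203.184] [0.6756 0.0659 0.14  ]
handle_press top 
[... 999 characters left out ...]
8 0.01  ]
screwdriver side 0.76 [236.288 180.   ] [0.5324 0.4828 0.01  ]
wax_jar top 0.72 [162.816 201.888] [0.6744 0.4378 0.    ]
wax_jar side 0.82 [278.72  177.888] [0.6711 0.4456 0.    ]
{'clock': 1.7, 'joints': array([-1.2196,  0.4345,  0.025 ,  1.5732, -0.0116,  1.134 , -0.0751]), 'dq': array([-0.0011,  0.0005, -0.0006,  0.0002, -0.001 ,  0.001 , -0.0017]), 'joint_efforts': array([  0.0003, -66.7665,   0.984 , -31.4803,  -0.0607,   0.0328,
         0.    ]), 'position': array([0.274 , 0.5617, 0.2267]), 'ee_rot': array([0.7068, 3.061 , 0.    ]), 'force': array([ 0.0218, -0.1417, -0.0092]), 'ft_torque': array([ 0.0181, -0.0087,  0.0097]), 'gripper_force': 0.0, 'width': 1.0002100331250086}
```

View pics/top0.png

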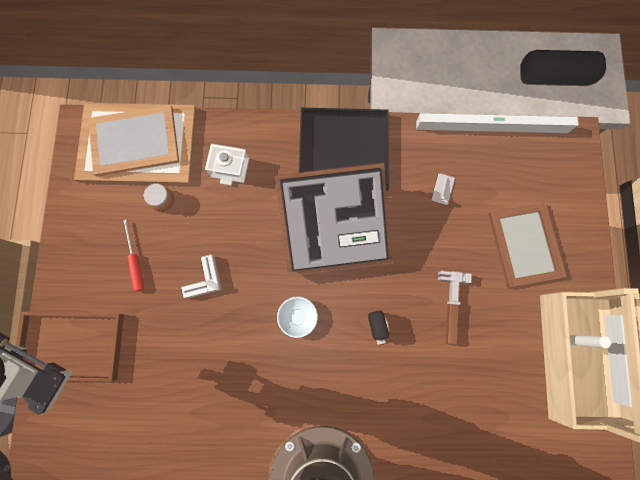

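View pics/side0.png

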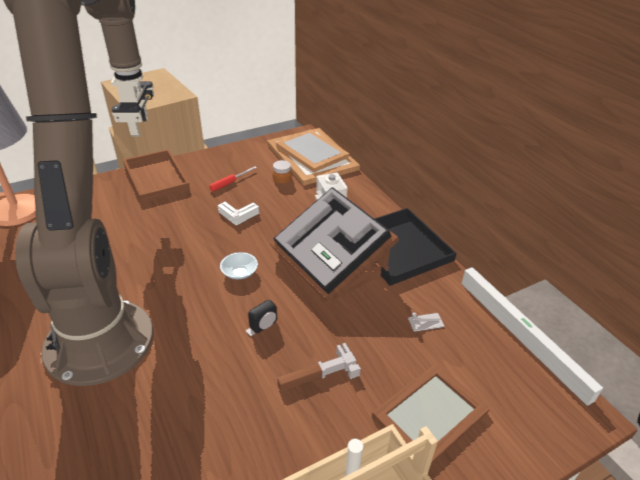

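The top picture shows the insert around (335,220), yawed by about +7°. The clamp is at (205,277) with leg one pointing up in the image, and the hammer lies at (453,305) with its head up in the image. Next I fit all three poses.

```bash
cat >> h.py <<'E'
from scipy.optimize import minimize, least_squares
def rect(x0,x1,y0,y1): return np.array([[x0,y0],[x1,y0],[x1,y1],[x0,y1]],float)
CL=[rect(-50,40,-14,14),rect(-50,-22,-14,76)]
HA=[rect(25,49,-39,39),rect(-25,25,-8,8),rect(-131,-25,-12,12)]
def iou(p,mask,parts,cam,c,zs=(0,.028)):
    x,y,a=p; M=np.array([[np.cos(a),-np.sin(a)],[np.sin(a),np.cos(a)]])
    m=np.zeros((1920,2560),np.uint8)
    for q in parts:
        w=q/1000@M.T+[x,y]
        pts=np.vstack([proj(cam,np.c_[w,np.full(4,z)],c) for z in zs])
        cv2.fillConvexPoly(m,cv2.convexHull((pts*4).astype(np.int32)),1)
    m=cv2.resize(m.astype(np.float32),(640,480),interpolation=cv2.INTER_AREA)
    return -np.minimum(m,mask).sum()/np.maximum(m,mask).sum()
def fit(p0,mask,parts,cam,c):
    best=None
    for da in(-.1,.1):
        s=np.array([p0]*4,float); s[0,2]+=da; s[1,0]+=.01; s[2,1]+=.01; s[3,2]-=da
        r=minimize(iou,p0,(mask.astype(np.float32),parts,cam,c),method="Nelder-Mead",options=dict(initial_simplex=s,xatol=1e-4,fatol=1e-4))
        if best is None or r.fun<best.fun: best=r
    return best.x,-best.fun
S25,C25=np.sin(np.radians(25)),np.cos(np.radians(25))
def ins(p,P):  # insert mm -> world, p=(x,y,yaw)
    P=np.atleast_2d(P)/1000.; a=p[2]
    Ri=R.from_euler('z',a).as_matrix()@np.array([[C25,0,-S25],[0,1,0],[S25,0,C25]])
    return P@Ri.T+[p[0],p[1],.12]
IP=dict(insert=(0,0,0),hammer_seat=(41,58,-8),clamp_seat=(50,-81,-8),head_press=(78,58,6),handle_press=(-45,58,6),leg1_press=(52,-81,6),leg2_press=(14,-43,6))
E
python3 - <<'E'
from h import *
np.set_printoptions(precision=4,suppress=True)
c=arm.calibration("top")
for n,parts,p0 in(("clamp_grip",CL,(.49,.297,.13)),("hammer_grip",HA,(.45,-.322,-.05))):
    r=arm.regions_of("top",n)[0]; m=np.array(r["region"]); print(n,r["conf"],m.sum(),fit(p0,m,parts,"top",c))
obs=[]
for cam in("top","side"):
    k=arm.calibration(cam)
    for n,P in IP.items():
        for x in arm.place_of(cam,n)[:1]: obs.append((cam,k,P,np.array(x["point"])*[640,480],n))
f=lambda p:np.concatenate([(proj(o[0],ins(p,o[2]),o[1])[0]-o[3])for o in obs])
s=least_squares(f,(.6,-.02,.12),loss="soft_l1",f_scale=2); print(s.x); 
for o,e in zip(obs,f(s.x).reshape(-1,2)):print(o[0],o[4],e)
for cam in("top","side"):
    r=arm.regions_of(cam,"insert")[0]; m=np.array(r["region"]).astype(np.uint8); k=arm.calibration(cam)
    q=cv2.convexHull(max(cv2.findContours(m,0,1)[0],key=cv2.contourArea)); h=np.zeros_like(m);cv2.fillConvexPoly(h,q,1)
    def g(p):
        z=np.zeros((1920,2560),np.uint8);pts=proj(cam,ins(p,[(105,113,0),(105,-113,0),(-105,-113,0),(-105,113,0)]),k)
        cv2.fillConvexPoly(z,(pts*4).astype(np.int32),1);z=cv2.resize(z.astype(np.float32),(640,480),interpolation=cv2.INTER_AREA)
        return -np.minimum(z,h).sum()/np.maximum(z,h).sum()
    sx=np.array([s.x]*4);sx[1,0]+=.01;sx[2,1]+=.01;sx[3,2]+=.1
    o=minimize(g,s.x,method="Nelder-Mead",options=dict(initial_simplex=sx));print(cam,r["conf"],m.sum(),h.sum(),o.x,o.fun)
E
```

```text
clamp_grip 0.74 760 (array([0.4891, 0.2951, 0.2791]), np.float64(0.9182418584823608))
hammer_grip 0.65 1020 (array([ 0.4509, -0.3246, -0.0778]), np.float64(0.8971089720726013))
[ 0.6034 -0.0191  0.1536]
top insert [ 1.1477 -1.1974]
top hammer_seat [1.692  3.9273]
top clamp_seat [-1.6107  0.9994]
top head_press [ 0.5608 -3.0949]
top handle_press [ 2.3019 -0.9988]
top leg1_press [0.8879 2.9255]
top leg2_press [-2.1424 -5.0321]
side insert [-1.5576 -3.0388]
side hammer_seat [-0.4524 -1.5389]
side clamp_seat [0.8652 1.1387]
side head_press [-1.027  -0.8015]
side handle_press [1.7044 3.824 ]
side leg1_press [-0.8861 -0.0318]
side leg2_press [-1.3485 -3.7633]
top 0.57 8337 8579 [ 0.6026 -0.02    0.1438] -0.9662436246871948
side 0.69 5411 5558 [ 0.6057 -0.0245  0.1541] -0.9717108607292175
```

```bash
cat >> h.py <<'E'
def pose():
    o=arm.observe(); Rm=R.from_rotvec(o["ee_rot"]).as_matrix(); return np.array(o["position"]),np.degrees(np.arctan2(Rm[1,0],Rm[0,0])),o
def plan(x,y,z,head,n=None,step=40,turn=8):
    p,h,o=pose(); d=np.array([x,y,z])-p; dh=(head-h+90)%180-90
    n=n or int(max(np.ceil(np.linalg.norm(d)*1000/step),np.ceil(abs(dh)/turn),1))
    rows=[]
    for i in range(n):
        a=np.radians(h+dh*i/n); tx=d[:2]@[np.cos(a),np.sin(a)]/n; ty=d[:2]@[np.sin(a),-np.cos(a)]/n
        rows.append('{"tx":%.4f,"ty":%.4f,"tz":%.4f,"twist":%.4f}'%(tx,ty,-d[2]/n,-dh/n/90))
    print("["+",".join(rows)+"]"); print("from",p.round(4),round(h,2),"t",o["clock"],"F",np.round(o["force"],1))
E
python3 -c "
from h import *
plan(.489,.295,.17,16)
print(np.array(arm.calibration('wrist')['T']).round(3))"
```

```text
[{"tx":-0.0345,"ty":-0.0162,"tz":0.0063,"twist":-0.0519},{"tx":-0.0330,"ty":-0.0189,"tz":0.0063,"twist":-0.0519},{"tx":-0.0314,"ty":-0.0215,"tz":0.0063,"twist":-0.0519},{"tx":-0.0295,"ty":-0.0240,"tz":0.0063,"twist":-0.0519},{"tx":-0.0275,"ty":-0.0263,"tz":0.0063,"twist":-0.0519},{"tx":-0.0252,"ty":-0.0285,"tz":0.0063,"twist":-0.0519},{"tx":-0.0228,"ty":-0.0305,"tz":0.0063,"twist":-0.0519},{"tx":-0.0203,"ty":-0.0322,"tz":0.0063,"twist":-0.0519},{"tx":-0.0176,"ty":-0.0338,"tz":0.0063,"twist":-0.0519}]
from [0.274  0.5618 0.2267] 153.99 t 2.6 F [ 0.4 -0.3 -0.1]
[[ 0.438  0.869  0.232  0.212]
 [ 0.899 -0.423 -0.113  0.592]
 [ 0.     0.258 -0.966  0.384]
 [ 0.     0.     0.     1.   ]]
```

Request:
move_arm --motion '[{"tx": -0.0345, "ty": -0.0162, "tz": 0.0063, "twist": -0.0519}, {"tx": -0.033, "ty": -0.0189, "tz": 0.0063, "twist": -0.0519}, {"tx": -0.0314, "ty": -0.0215, "tz": 0.0063, "twist": -0.0519}, {"tx": -0.0295, "ty": -0.024, "tz": 0.0063, "twist": -0.0519}, {"tx": -0.0275, "ty": -0.0263, "tz": 0.0063, "twist": -0.0519}, {"tx": -0.0252, "ty": -0.0285, "tz": 0.0063, "twist": -0.0519}, {"tx": -0.0228, "ty": -0.0305, "tz": 0.0063, "twist": -0.0519}, {"tx": -0.0203, "ty": -0.0322, "tz": 0.0063, "twist": -0.0519}, {"tx": -0.0176, "ty": -0.0338, "tz": 0.0063, "twist": -0.0519}, {"tx": 0}]' --gripper -0.3

```text
invalid input
```

Run:
```python
from h import *
p,h,o=pose();print(p,h)
c=arm.calibration("wrist"); im=save("wrist","w1")
r=arm.regions_of("wrist","clamp_grip")[0];m=np.array(r["region"]);print(r["conf"],m.sum())
f,q=fit((.489,.295,.279),m,CL,"wrist",c);print(f,q,np.degrees(f[2]))
for x in arm.place_of("wrist","clamp_grip")[:1]:print(onz("wrist",x["point"],.014,c))
M=R.from_euler('z',f[2]).as_matrix()[:2,:2]
for P in CL:
    g=proj("wrist",np.c_[P/1000@M.T+f[:2],np.full(4,.028)],c)
    cv2.polylines(im,[g.astype(np.int32)],True,(255,0,0),1)
cv2.imwrite("pics/w1f.png",im[:,:,::-1])
plan(f[0],f[1],.03,np.degrees(f[2]))
```

```text
[0.27402185 0.5617568  0.22673906] 153.99304266710718Traceback (most recent call last):
  File "<stdin>", line 4, in <module>
IndexError: list index out of range
```

Request:
move_arm --motion '[{"tx": -0.0345, "ty": -0.0162, "tz": 0.0063, "twist": -0.0519}, {"tx": -0.033, "ty": -0.0189, "tz": 0.0063, "twist": -0.0519}, {"tx": -0.0314, "ty": -0.0215, "tz": 0.0063, "twist": -0.0519}, {"tx": -0.0295, "ty": -0.024, "tz": 0.0063, "twist": -0.0519}, {"tx": -0.0275, "ty": -0.0263, "tz": 0.0063, "twist": -0.0519}, {"tx": -0.0252, "ty": -0.0285, "tz": 0.0063, "twist": -0.0519}, {"tx": -0.0228, "ty": -0.0305, "tz": 0.0063, "twist": -0.0519}, {"tx": -0.0203, "ty": -0.0322, "tz": 0.0063, "twist": -0.0519}, {"tx": -0.0176, "ty": -0.0338, "tz": 0.0063, "twist": -0.0519}, {"tx": 0, "ty": 0, "tz": 0, "twist": 0}]' --gripper -0.3

```text
clock: 3.7
position: [0.4928, 0.2886, 0.1692]
ee_rot: [-0.429, 3.112, -0.006]
force: [-0.1, -0.3, 0.3]
width: 0.649
gripper_force: 0.0
```

```bash
cat > look.py <<'E'
import sys
from h import *
def look(n,parts,p0,tag):
    p,h,o=pose();print(p,h)
    c=arm.calibration("wrist"); im=save("wrist",tag)
    r=arm.regions_of("wrist",n)
    if not r: print("none"); return
    m=np.array(r[0]["region"]);print(r[0]["conf"],m.sum())
    f,q=fit(p0,m,parts,"wrist",c);print(f,q,np.degrees(f[2]))
    for x in arm.place_of("wrist",n)[:1]:print(onz("wrist",x["point"],.014,c))
    M=R.from_euler('z',f[2]).as_matrix()[:2,:2]
    for P in parts:
        g=proj("wrist",np.c_[P/1000@M.T+f[:2],np.full(4,.028)],c)
        cv2.polylines(im,[g.astype(np.int32)],True,(255,0,0),1)
    cv2.imwrite("pics/"+tag+"f.png",im[:,:,::-1]); return f
E
python3 - <<'E'
from look import *
f=look("clamp_grip",CL,(.489,.295,.279),"w2")
plan(f[0],f[1],.03,np.degrees(f[2]))
E
```

```text
[0.49282911 0.28862922 0.16923518] -164.3029285319309
0.86 5929
[0.49109786 0.2955969  0.27542027] 0.9667401909828186 15.780419125191035
[0.49386181 0.2954416  0.014     ]
[{"tx":-0.0006,"ty":-0.0001,"tz":0.0350,"twist":0.0005},{"tx":-0.0006,"ty":-0.0001,"tz":0.0350,"twist":0.0005},{"tx":-0.0006,"ty":-0.0001,"tz":0.0350,"twist":0.0005},{"tx":-0.0006,"ty":-0.0001,"tz":0.0350,"twist":0.0005}]
from [0.4889 0.2954 0.1701] -164.03 t 3.85 F [-0.6 -1.  -0.8]
```

View pics/w2f.png

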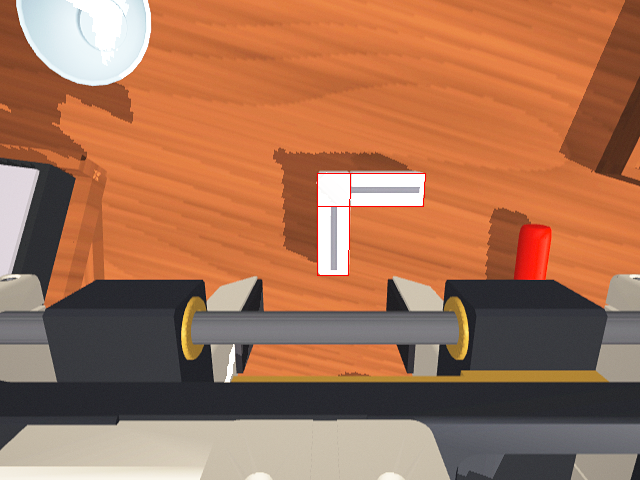

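Request:
move_arm --motion '[{"tx": -0.0022, "ty": 0.0005, "tz": 0.039, "twist": 0.002}, {"tx": 0, "ty": 0, "tz": 0.039, "twist": 0}, {"tx": 0, "ty": 0, "tz": 0.039, "twist": 0}, {"tx": 0, "ty": 0, "tz": 0.025, "twist": 0}, {"tx": 0, "ty": 0, "tz": 0.013, "twist": 0}, {"tx": 0, "ty": 0, "tz": 0, "twist": 0}, {"tx": 0, "ty": 0, "tz": 0, "twist": 0}]'

```text
clock: 4.55
position: [0.4912, 0.2973, 0.0161]
ee_rot: [-0.434, 3.11, 0.001]
force: [-0.3, -0.6, 0.6]
width: 0.652
gripper_force: 0.0
```

Request:
move_arm --motion '[{"tx": 0, "ty": 0, "tz": 0, "twist": 0}, {"tx": 0, "ty": 0, "tz": 0, "twist": 0}, {"tx": 0, "ty": 0, "tz": 0, "twist": 0}, {"tx": 0, "ty": 0, "tz": 0, "twist": 0}, {"tx": 0, "ty": 0, "tz": 0, "twist": 0}, {"tx": 0, "ty": 0, "tz": 0, "twist": 0}]' --gripper 1 --squeeze 3

```text
clock: 5.15
position: [0.4912, 0.2962, 0.0154]
ee_rot: [-0.433, 3.111, 0.0]
force: [-0.0, -0.2, 4.1]
width: 0.308
gripper_force: 3.0
```

Gripped lightly. Now I lift while the corner sags.

Request:
move_arm --motion '[{"tx": 0.0023, "ty": 0, "tz": -0.003, "twist": 0}, {"tx": 0.0023, "ty": 0, "tz": -0.003, "twist": 0}, {"tx": 0.0023, "ty": 0, "tz": -0.003, "twist": 0}, {"tx": 0.0023, "ty": 0, "tz": -0.003, "twist": 0}, {"tx": 0.0023, "ty": 0, "tz": -0.0035, "twist": 0}, {"tx": 0.0023, "ty": 0, "tz": -0.0035, "twist": 0}, {"tx": 0, "ty": 0, "tz": 0, "twist": 0}, {"tx": 0, "ty": 0, "tz": 0, "twist": 0}]'

```text
clock: 5.95
position: [0.4777, 0.2924, 0.0342]
ee_rot: [-0.433, 3.111, 0.0]
force: [-0.1, 0.2, -1.0]
width: 0.303
gripper_force: 3.0
```

Run:
```python
from h import *
p,h,o=pose();print(p,h,o["force"],o["width"])
w=save("wrist","w3")
s=save("side","s3")
cr=cv2.resize(s[170:250,190:290],(600,480),interpolation=cv2.INTER_CUBIC)
cv2.imwrite("pics/c3.png",np.vstack([cv2.resize(w,(400,300)),cv2.resize(cr,(400,300))])[:,:,::-1])
```

```text
[0.47770325 0.29239961 0.03417298] -164.14192423800665 [-0.14801804  0.23787008 -0.9639845 ] 0.30307723733593067
```

View pics/c3.png

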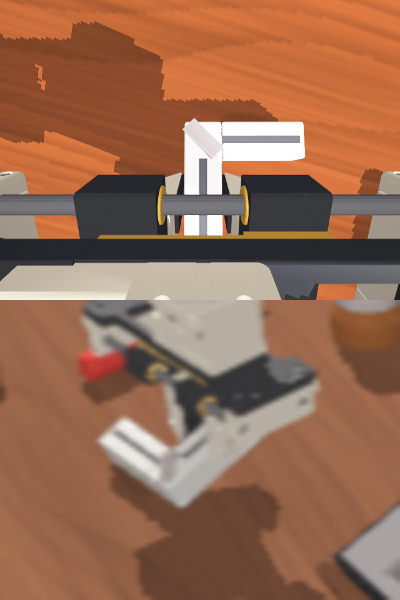

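Request:
move_arm --motion '[{"tx": 0, "ty": 0, "tz": 0, "twist": 0}, {"tx": 0, "ty": 0, "tz": 0, "twist": 0}, {"tx": 0, "ty": 0, "tz": -0.02, "twist": 0}, {"tx": 0, "ty": 0, "tz": -0.04, "twist": 0}, {"tx": 0, "ty": 0, "tz": -0.04, "twist": 0}, {"tx": 0, "ty": 0, "tz": -0.04, "twist": 0}, {"tx": 0, "ty": 0, "tz": -0.04, "twist": 0}, {"tx": 0, "ty": 0, "tz": -0.035, "twist": 0}, {"tx": 0, "ty": 0, "tz": 0, "twist": 0}]' --squeeze 40

```text
clock: 6.95
position: [0.4799, 0.2939, 0.2541]
ee_rot: [-0.432, 3.104, 0.006]
force: [1.7, 0.8, -2.5]
width: 0.299
gripper_force: 40.0
```

```bash
cat >> h.py <<'E'
def held(o):
    p=np.array(o["position"]); return p,R.from_rotvec(o["ee_rot"]).as_matrix()
def heldfit(n,parts,flip,cam="wrist",x0=(0,0,-5,-25,0,0)):
    """pose of object grip point relative to TCP: (dx,dy,dz mm along [obj heading, left, up]), pitch (deg, + = x end down), roll,yaw"""
    o=arm.observe(); p,Rm=held(o); c=arm.calibration(cam)
    arm.get_image(cam); r=arm.regions_of(cam,n)[0]; m=np.array(r["region"]).astype(np.float32)
    hd=np.degrees(np.arctan2(Rm[1,0],Rm[0,0]))+(180 if flip else 0)
    def tf(q):
        Rh=R.from_euler('z',hd,degrees=True); Ro=Rh*R.from_euler('ZYX',[q[5],q[3],q[4]],degrees=True)
        return Ro.as_matrix(), p+Rh.apply(np.array(q[:3])/1000)
    def cost(q):
        Ro,t=tf(q); z=np.zeros((960,1280),np.uint8)
        for P in parts:
            pts=np.vstack([proj(cam,np.c_[P,np.full(4,s)]/1000@Ro.T+t,c) for s in(-14,14)])
            cv2.fillConvexPoly(z,cv2.convexHull((pts*2).astype(np.int32)),1)
        z=cv2.resize(z.astype(np.float32),(640,480),interpolation=cv2.INTER_AREA)
        z=z*vis
        return -np.minimum(z,m).sum()/np.maximum(z,m).sum()
    rows=np.where(m.any(1))[0]; vis=np.zeros((480,1),np.float32); vis[:rows.max()+1]=1
    return m,cost,tf,r["conf"],c
E
python3 - <<'E'
from h import *
np.set_printoptions(precision=2,suppress=True)
m,cost,tf,cf,c=heldfit("clamp_grip",CL,True)
best=None
for pt in(-10,-20,-30):
    g=lambda q:cost([q[0],0,q[1],q[2],q[3],0])+1e-5*((q[0]/3)**2+(q[1])**2+(q[3]/2)**2)
    s=np.array([[0,-1,pt,0]]*5,float);s[1,0]+=6;s[2,1]+=4;s[3,2]+=8;s[4,3]+=4
    r=minimize(g,s[0],method="Nelder-Mead",options=dict(initial_simplex=s)); print(r.x,r.fun)
print(cf,m.sum(),np.where(m.any(1))[0][[0,-1]])
print(arm.observe()["force"],arm.observe()["clock"])
plan(.6,.1,.25,8.6)
im=save("wrist","w4")
E
```

```text
[  3.8   -7.02 -21.55   0.31] -0.8831004749924669
[  2.63  -7.77 -10.77  -1.8 ] -0.8621844711923285
[  3.34  -5.34 -21.52  -0.76] -0.8797434592900182
0.76 17123.0 [190 375]
[-0.48 -0.47 -3.47] 7.05
[{"tx":-0.0108,"ty":-0.0364,"tz":-0.0001,"twist":0.0134},{"tx":-0.0116,"ty":-0.0362,"tz":-0.0001,"twist":0.0134},{"tx":-0.0124,"ty":-0.0359,"tz":-0.0001,"twist":0.0134},{"tx":-0.0131,"ty":-0.0357,"tz":-0.0001,"twist":0.0134},{"tx":-0.0139,"ty":-0.0354,"tz":-0.0001,"twist":0.0134},{"tx":-0.0146,"ty":-0.0351,"tz":-0.0001,"twist":0.0134}]
from [0.48 0.29 0.25] -164.15 t 7.05 F [-0.5 -0.5 -3.5]
```

View pics/w4.png

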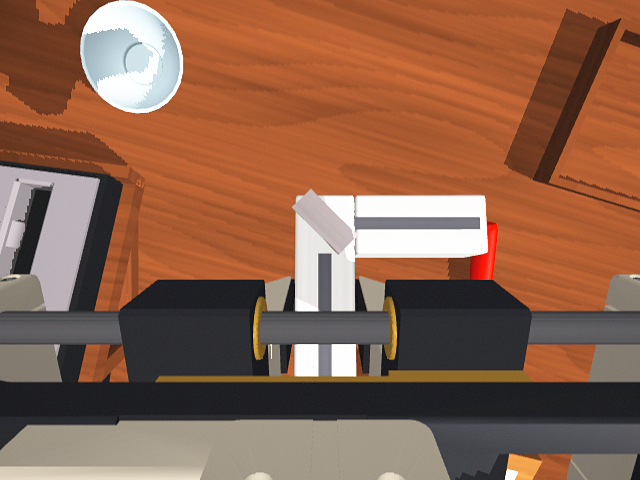

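```bash
python3 -c "
from h import *
plan(.545,-.06,.30,8.6)"
```

```text
[{"tx":0.0031,"ty":-0.0357,"tz":-0.0052,"twist":0.0081},{"tx":0.0026,"ty":-0.0357,"tz":-0.0052,"twist":0.0081},{"tx":0.0022,"ty":-0.0358,"tz":-0.0052,"twist":0.0081},{"tx":0.0017,"ty":-0.0358,"tz":-0.0052,"twist":0.0081},{"tx":0.0013,"ty":-0.0358,"tz":-0.0052,"twist":0.0081},{"tx":0.0008,"ty":-0.0358,"tz":-0.0052,"twist":0.0081},{"tx":0.0004,"ty":-0.0358,"tz":-0.0052,"twist":0.0081},{"tx":-0.0001,"ty":-0.0358,"tz":-0.0052,"twist":0.0081},{"tx":-0.0005,"ty":-0.0358,"tz":-0.0052,"twist":0.0081},{"tx":-0.0010,"ty":-0.0358,"tz":-0.0052,"twist":0.0081}]
from [0.4772 0.292  0.248 ] -164.14 t 7.1 F [-0.2 -0.9 -2.4]
```

Request:
move_arm --motion '[{"tx": 0.0031, "ty": -0.0357, "tz": -0.0052, "twist": 0.0081}, {"tx": 0.0026, "ty": -0.0357, "tz": -0.0052, "twist": 0.0081}, {"tx": 0.0022, "ty": -0.0358, "tz": -0.0052, "twist": 0.0081}, {"tx": 0.0017, "ty": -0.0358, "tz": -0.0052, "twist": 0.0081}, {"tx": 0.0013, "ty": -0.0358, "tz": -0.0052, "twist": 0.0081}, {"tx": 0.0008, "ty": -0.0358, "tz": -0.0052, "twist": 0.0081}, {"tx": 0.0004, "ty": -0.0358, "tz": -0.0052, "twist": 0.0081}, {"tx": 0, "ty": -0.0358, "tz": -0.0052, "twist": 0.0081}, {"tx": -0.0005, "ty": -0.0358, "tz": -0.0052, "twist": 0.0081}, {"tx": -0.001, "ty": -0.0358, "tz": -0.0052, "twist": 0.0081}, {"tx": 0, "ty": 0, "tz": 0, "twist": 0}, {"tx": 0, "ty": 0, "tz": 0, "twist": 0}]'

```text
clock: 8.3
position: [0.5446, -0.0602, 0.2992]
ee_rot: [0.231, -3.13, -0.0]
force: [0.8, 0.3, -2.6]
width: 0.3
gripper_force: 40.0
```

Run:
```python
from h import *
np.set_printoptions(precision=4,suppress=True)
p,h,o=pose();print(p,h,o["clock"],o["force"])
k=arm.calibration("wrist"); im=save("wrist","w5"); obs=[]
for n,P in IP.items():
    for x in arm.place_of("wrist",n)[:1]:
        q=np.array(x["point"])*[640,480]; e=proj("wrist",ins((.604,-.021,.15),P),k)[0]; print(n,round(x["conf"],2),q,e)
        if x["conf"]>.4: obs.append((P,q))
f=lambda p:np.concatenate([(proj("wrist",ins(p,P),k)[0]-q)for P,q in obs])
s=least_squares(f,(.604,-.021,.15),loss="soft_l1",f_scale=3);print(s.x,f(s.x).reshape(-1,2))
T=np.array([(54,97),(54,19),(78+14.5,58)]) 
for p_,col in((s.x,(255,0,0)),((.604,-.021,.15),(0,255,0))):
    for P in ([(105,113),(105,-113),(-105,-113),(-105,113)],[(27+41-2.5-.0,58-41.5),(92.5,58-41.5),(92.5,58+41.5),(65.5,58+41.5)],[(65.5,72.5),(-92.5,72.5),(-92.5,43.5),(65.5,43.5)],[(-2.5,-97.5),(92.5,-97.5),(92.5,-64.5),(30.5,-64.5),(30.5,-2.5),(-2.5,-2.5)]):
        g=proj("wrist",ins(p_,np.c_[np.array(P),np.zeros(len(P))]),k);cv2.polylines(im,[g.astype(np.int32)],True,col,1)
cv2.imwrite("pics/w5f.png",im[:,:,::-1])
```

```text
[ 0.5446 -0.0602  0.2992] -171.56453316872438 8.3 [ 0.8491  0.3165 -2.6144]
insert 0.82 [355.072 285.024] [354.0943 285.6195]
[ 0.6032 -0.0201  0.15  ] [[ 0. -0.]]
```

View pics/w5f.png

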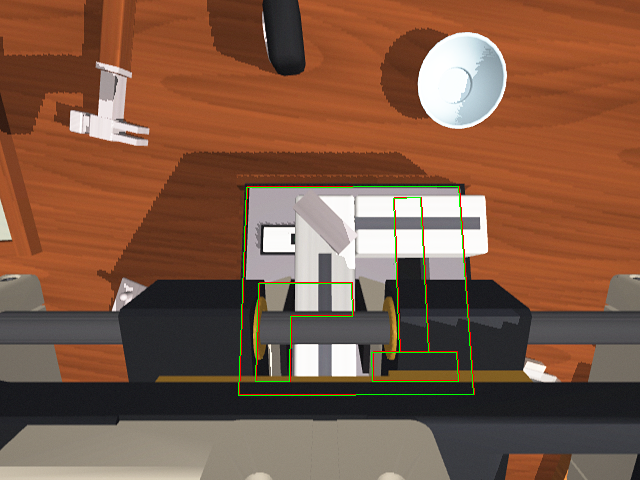

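```bash
python3 -c "
from h import *
print(ins((.6035,-.0205,.15),(50,-81,5)),ins((.6035,-.0205,.15),(50,-81,50)))
plan(.655,-.11,.28,8.6)"
```

```text
[[ 0.65832167 -0.09413439  0.14566245]] [[ 0.6395174  -0.09697637  0.1864463 ]]
[{"tx":-0.0252,"ty":-0.0168,"tz":0.0052,"twist":0.0001},{"tx":-0.0252,"ty":-0.0168,"tz":0.0052,"twist":0.0001},{"tx":-0.0252,"ty":-0.0168,"tz":0.0052,"twist":0.0001},{"tx":-0.0252,"ty":-0.0168,"tz":0.0052,"twist":0.0001}]
from [ 0.5453 -0.0587  0.3009] -171.37 t 8.7 F [-0.3  0.6 -3.5]
```

Request:
move_arm --motion '[{"tx": -0.0252, "ty": -0.0168, "tz": 0.0052, "twist": 0}, {"tx": -0.0252, "ty": -0.0168, "tz": 0.0052, "twist": 0}, {"tx": -0.0252, "ty": -0.0168, "tz": 0.0052, "twist": 0}, {"tx": -0.0252, "ty": -0.0168, "tz": 0.0052, "twist": 0}, {"tx": 0, "ty": 0, "tz": 0, "twist": 0}, {"tx": 0, "ty": 0, "tz": 0, "twist": 0}, {"tx": 0, "ty": 0, "tz": 0, "twist": 0}, {"tx": 0, "ty": 0, "tz": 0, "twist": 0}]'

```text
clock: 9.5
position: [0.6546, -0.1102, 0.2809]
ee_rot: [-0.236, 3.132, 0.001]
force: [-0.5, -0.4, -1.7]
width: 0.303
gripper_force: 40.0
```

```bash
cat > seeins.py <<'E'
from h import *
POLY=[[(105,113),(105,-113),(-105,-113),(-105,113)],[(65.5,58-41.5),(92.5+.5,58-41.5),(93,58+41.5),(65.5,58+41.5)],[(65.5,72.5),(-92.5,72.5),(-92.5,43.5),(65.5,43.5)],[(-2.5,-97.5),(92.5,-97.5),(92.5,-64.5),(30.5,-64.5),(30.5,-2.5),(-2.5,-2.5)]]
def see(tag,I=(.6035,-.0205,.15)):
    p,h,o=pose();print(p.round(4),h,o["clock"],o["force"])
    k=arm.calibration("wrist"); im=save("wrist",tag); obs=[]
    for n,P in IP.items():
        for x in arm.place_of("wrist",n)[:1]:
            q=np.array(x["point"])*[640,480]; e=proj("wrist",ins(I,P),k)[0]; print(n,round(x["conf"],2),q-e)
            if x["conf"]>.4: obs.append((P,q))
    f=lambda p:np.concatenate([(proj("wrist",ins(p,P),k)[0]-q)for P,q in obs])
    if len(obs)>1: print(least_squares(f,I,loss="soft_l1",f_scale=3).x)
    for P in POLY:
        g=proj("wrist",ins(I,np.c_[np.array(P),np.zeros(len(P))]),k);cv2.polylines(im,[g.astype(np.int32)],True,(0,255,0),1)
    cv2.imwrite(f"pics/{tag}f.png",im[:,:,::-1])
E
python3 -c "
from seeins import *
see('w6')"
```

```text
[ 0.6546 -0.1102  0.2809] -171.3957140607816 9.5 [-0.53849922 -0.39919442 -1.6885831 ]
insert 0.96 [2.12673741 0.59492162]
hammer_seat 0.57 [0.92801503 4.39413105]
clamp_seat 0.52 [ 93.21752689 -57.2544845 ]
head_press 0.9 [0.8827413  1.23920316]
handle_press 0.97 [ 3.36683326 -0.706639  ]
leg2_press 0.68 [1.19450619 2.01525522]
[ 0.60306392 -0.0179809   0.12493948]
```

View pics/w6f.png

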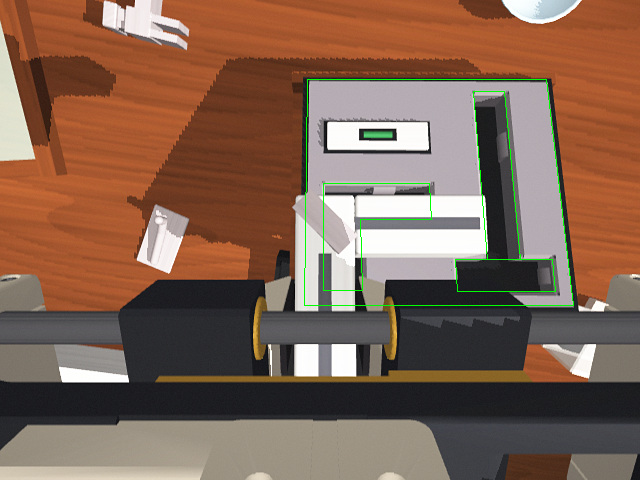

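```bash
python3 -c "
from h import *
I=(.6035,-.0195,.148)
g=ins(I,(50,-81,35))[0]; a=.148
plan(g[0]-.0033*np.cos(a),g[1]-.0033*np.sin(a),g[2]+.001,np.degrees(a),step=25)
print(g)"
```

```text
[{"tx":0.0020,"ty":0.0034,"tz":0.0213,"twist":0.0002},{"tx":0.0020,"ty":0.0034,"tz":0.0213,"twist":0.0002},{"tx":0.0020,"ty":0.0034,"tz":0.0213,"twist":0.0002},{"tx":0.0020,"ty":0.0034,"tz":0.0213,"twist":0.0002},{"tx":0.0020,"ty":0.0034,"tz":0.0213,"twist":0.0002}]
from [ 0.655  -0.1108  0.2804] -171.43 t 9.9 F [ 0.2  0.1 -2.7]
[ 0.64563435 -0.09511346  0.17285169]
```

Request:
move_arm --motion '[{"tx": 0.002, "ty": 0.0034, "tz": 0.0213, "twist": 0}, {"tx": 0.002, "ty": 0.0034, "tz": 0.0213, "twist": 0}, {"tx": 0.002, "ty": 0.0034, "tz": 0.0213, "twist": 0}, {"tx": 0.002, "ty": 0.0034, "tz": 0.0213, "twist": 0}, {"tx": 0.002, "ty": 0.0034, "tz": 0.0213, "twist": 0}, {"tx": 0, "ty": 0, "tz": 0, "twist": 0}, {"tx": 0, "ty": 0, "tz": 0, "twist": 0}]'

```text
clock: 10.6
position: [0.6427, -0.0956, 0.1741]
ee_rot: [0.235, -3.133, 0.0]
force: [-1.0, -0.5, -1.9]
width: 0.3
gripper_force: 40.0
```

Run:
```python
from h import *
I=(.6035,-.0195,.148); a=.148
p,h,o=pose()
g=ins(I,(50,-81,35))[0]-p; print(p,h,o["force"],"want off",g, "expected heading offs .0033")
k=arm.calibration("wrist"); im=save("wrist","w7")
r=arm.regions_of("wrist","clamp_grip")[0]; print(r["conf"]); m=np.array(r["region"]).astype(np.uint8)
Ri=ins(I,np.eye(3)*1000)-ins(I,(0,0,0)) # rows = axes
q=ins(I,np.array([(0,-95,49),(0,-5,49),(28,-5,49),(28,-67,49),(90,-67,49),(90,-95,49)]))
cv2.polylines(im,[proj("wrist",q,k).astype(np.int32)],True,(0,255,0),1)
cv2.drawContours(im,cv2.findContours(m,0,1)[0],-1,(255,0,0),1)
cv2.imwrite("pics/w7f.png",im[100:430,160:600][:,:,::-1])
```

```text
[ 0.64274333 -0.09563182  0.17412443] -171.43232651094635 [-1.04806811 -0.5450067  -1.89356687] want off [ 0.00289102  0.00051835 -0.00127274] expected heading offs .0033
0.97
```

View pics/w7f.png

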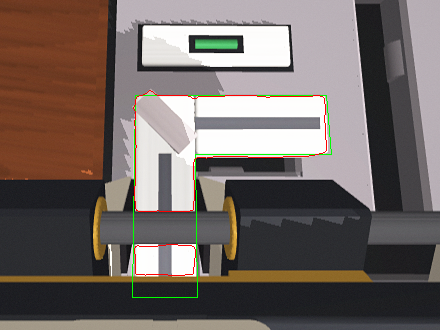

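Request:
move_arm --motion '[{"tx": -0.0034, "ty": 0, "tz": 0.0073, "twist": 0}, {"tx": -0.0034, "ty": 0, "tz": 0.0073, "twist": 0}, {"tx": -0.0017, "ty": 0, "tz": 0.0036, "twist": 0}, {"tx": -0.0017, "ty": 0, "tz": 0.0036, "twist": 0}, {"tx": 0, "ty": 0, "tz": 0, "twist": 0}]'

```text
clock: 11.2
position: [0.6527, -0.0939, 0.1512]
ee_rot: [0.235, -3.132, -0.0]
force: [-0.8, -0.0, -2.5]
width: 0.301
gripper_force: 40.0
```

Request:
move_arm --motion '[{"tx": -0.0008, "ty": 0, "tz": 0.0018, "twist": 0}, {"tx": -0.0008, "ty": 0, "tz": 0.0018, "twist": 0}, {"tx": 0, "ty": 0, "tz": 0, "twist": 0}]'

```text
clock: 11.5
position: [0.6546, -0.0939, 0.1491]
ee_rot: [-0.234, 3.132, -0.0]
force: [-1.5, 0.3, 4.5]
width: 0.297
gripper_force: 40.0
```

Request:
move_arm --motion '[{"tx": -0.0008, "ty": 0, "tz": 0.0018, "twist": 0}, {"tx": 0, "ty": 0, "tz": 0, "twist": 0}, {"tx": 0, "ty": 0, "tz": 0, "twist": 0}]'

```text
clock: 11.8
position: [0.6558, -0.0935, 0.1473]
ee_rot: [-0.235, 3.131, -0.0]
force: [0.8, -0.3, 3.4]
width: 0.297
gripper_force: 40.0
```

Request:
move_arm --motion '[{"tx": -0.0008, "ty": 0, "tz": 0.0018, "twist": 0}, {"tx": 0, "ty": 0, "tz": 0, "twist": 0}]' --squeeze 3

```text
clock: 12.0
position: [0.6562, -0.0936, 0.1449]
ee_rot: [-0.234, 3.132, -0.0]
force: [0.1, -0.2, 3.3]
width: 0.306
gripper_force: 3.0
```

Run:
```python
from h import *
p,h,o=pose();print(p,h,o["force"],o["clock"])
k=arm.calibration("wrist"); im=save("wrist","w8"); I=(.6035,-.0195,.148)
r=arm.regions_of("wrist","clamp_grip")[0]; print(r["conf"]); m=np.array(r["region"]).astype(np.uint8)
q=ins(I,np.array([(0,-95,19),(0,-5,19),(28,-5,19),(28,-67,19),(90,-67,19),(90,-95,19)]))
cv2.polylines(im,[proj("wrist",q,k).astype(np.int32)],True,(0,255,0),1)
cv2.drawContours(im,cv2.findContours(m,0,1)[0],-1,(255,0,0),1)
cv2.imwrite("pics/w8f.png",im[100:430,160:600][:,:,::-1])
```

```text
[ 0.65619914 -0.0935909   0.14486893] -171.43729936930197 [ 0.10445292 -0.17629134  3.32921916] 12.0
0.79
```

View pics/w8f.png

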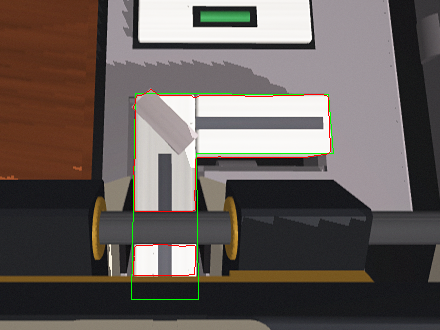

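Request:
move_arm --motion '[{"tx": 0, "ty": 0, "tz": 0, "twist": 0}, {"tx": 0, "ty": 0, "tz": 0, "twist": 0}, {"tx": 0, "ty": 0, "tz": -0.01, "twist": 0}, {"tx": 0, "ty": 0, "tz": -0.03, "twist": 0}, {"tx": 0, "ty": 0, "tz": 0, "twist": 0}]' --gripper 0.2

```text
clock: 12.6
position: [0.658, -0.094, 0.1891]
ee_rot: [-0.234, 3.127, -0.001]
force: [1.5, -0.6, 0.3]
width: 0.399
gripper_force: 0.0
```

Request:
move_arm --motion '[{"tx": 0, "ty": 0, "tz": 0, "twist": 0}, {"tx": 0, "ty": 0, "tz": 0, "twist": 0}, {"tx": 0, "ty": 0, "tz": 0, "twist": 0}, {"tx": 0, "ty": 0, "tz": 0, "twist": 0}]' --gripper 1 --squeeze 40

```text
clock: 13.0
position: [0.6554, -0.0934, 0.184]
ee_rot: [0.234, -3.131, -0.0]
force: [-0.0, 0.2, -0.5]
width: 0.098
gripper_force: 0.0
```

Run:
```python
from h import *
I=(.6035,-.0195,.148)
print(ins(I,[(52,-81,19),(52,-81,6),(14,-43,19),(14,-43,6),(78,58,19),(-45,58,19)]).round(4))
g=ins(I,(52,-81,25))[0]; plan(*g,8.48)
g=ins(I,(14,-43,25))[0]; plan(*g,8.48)
```

```text
[[ 0.6541 -0.0938  0.1592]
 [ 0.6595 -0.093   0.1474]
 [ 0.6144 -0.0613  0.1431]
 [ 0.6199 -0.0605  0.1314]
 [ 0.6569  0.0471  0.1702]
 [ 0.5467  0.0307  0.1182]]
[{"tx":0.0039,"ty":-0.0002,"tz":0.0193,"twist":0.0009}]
from [ 0.6554 -0.0934  0.184 ] -171.44 t 13.0 F [-0.   0.2 -0.5]
[{"tx":0.0191,"ty":0.0189,"tz":0.0177,"twist":0.0005},{"tx":0.0191,"ty":0.0189,"tz":0.0177,"twist":0.0005}]
from [ 0.6554 -0.0934  0.184 ] -171.44 t 13.0 F [-0.   0.2 -0.5]
```

Request:
move_arm --motion '[{"tx": 0.0128, "ty": 0, "tz": 0.01, "twist": 0}, {"tx": 0, "ty": 0, "tz": 0.009, "twist": 0}, {"tx": 0, "ty": 0, "tz": 0, "twist": 0}, {"tx": 0, "ty": 0, "tz": 0, "twist": 0}]'

```text
clock: 13.4
position: [0.6434, -0.0952, 0.1654]
ee_rot: [0.235, -3.132, -0.0]
force: [-0.5, -0.3, 0.7]
width: 0.004
gripper_force: 0.0
```

Request:
move_arm --motion '[{"tx": -0.0008, "ty": 0, "tz": 0.0018, "twist": 0}, {"tx": -0.0008, "ty": 0, "tz": 0.0018, "twist": 0}, {"tx": -0.0008, "ty": 0, "tz": 0.0018, "twist": 0}, {"tx": -0.0008, "ty": 0, "tz": 0.0018, "twist": 0}, {"tx": 0, "ty": 0, "tz": 0, "twist": 0}]'

```text
clock: 13.9
position: [0.6465, -0.0949, 0.1585]
ee_rot: [-0.235, 3.133, 0.0]
force: [-0.5, -0.4, 0.9]
width: 0.006
gripper_force: 0.7
```

Request:
move_arm --motion '[{"tx": -0.0008, "ty": 0, "tz": 0.0018, "twist": 0}, {"tx": -0.0008, "ty": 0, "tz": 0.0018, "twist": 0}, {"tx": 0, "ty": 0, "tz": 0, "twist": 0}]'

```text
clock: 14.2
position: [0.6488, -0.0949, 0.1554]
ee_rot: [-0.234, 3.131, -0.001]
force: [1.7, -0.5, 3.3]
width: 0.006
gripper_force: 1.5
```

Request:
move_arm --motion '[{"tx": -0.0008, "ty": 0, "tz": 0.0018, "twist": 0}, {"tx": -0.0008, "ty": 0, "tz": 0.0018, "twist": 0}, {"tx": 0, "ty": 0, "tz": 0, "twist": 0}]'

```text
clock: 14.5
position: [0.6507, -0.095, 0.1529]
ee_rot: [-0.234, 3.13, -0.001]
force: [-1.6, -1.3, 11.4]
width: 0.005
gripper_force: 5.6
```

Request:
move_arm --motion '[{"tx": -0.0008, "ty": 0, "tz": 0.0018, "twist": 0}, {"tx": -0.0008, "ty": 0, "tz": 0.0018, "twist": 0}, {"tx": 0, "ty": 0, "tz": 0, "twist": 0}]'

```text
clock: 14.8
position: [0.651, -0.0958, 0.1513]
ee_rot: [-0.232, 3.131, -0.002]
force: [-12.5, -2.5, 30.1]
width: 0.006
gripper_force: 16.2
```

Request:
move_arm --motion '[{"tx": -0.0008, "ty": 0, "tz": 0.0018, "twist": 0}, {"tx": -0.0008, "ty": 0, "tz": 0.0018, "twist": 0}, {"tx": 0, "ty": 0, "tz": 0, "twist": 0}]'

```text
clock: 15.1
position: [0.6509, -0.093, 0.1463]
ee_rot: [0.235, -3.131, -0.003]
force: [-14.3, 2.8, 26.8]
width: 0.005
gripper_force: 15.0
```

Request:
move_arm --motion '[{"tx": 0.008, "ty": 0, "tz": -0.018, "twist": 0}, {"tx": 0, "ty": 0, "tz": -0.01, "twist": 0}, {"tx": 0, "ty": 0, "tz": 0, "twist": 0}]'

```text
clock: 15.4
position: [0.6459, -0.0955, 0.174]
ee_rot: [-0.234, 3.13, -0.001]
force: [0.6, 0.4, -0.5]
width: 0.01
gripper_force: 0.0
```

Run:
```python
from h import *
p,h,o=pose()
plan(.603,-.063,.165,8.48,step=25)
```

```text
[{"tx":0.0125,"ty":0.0128,"tz":0.0030,"twist":0.0003},{"tx":0.0125,"ty":0.0128,"tz":0.0030,"twist":0.0003},{"tx":0.0125,"ty":0.0128,"tz":0.0030,"twist":0.0003}]
from [ 0.6459 -0.0955  0.174 ] -171.45 t 15.4 F [ 0.6  0.4 -0.5]
```

Request:
move_arm --motion '[{"tx": 0.0125, "ty": 0.0128, "tz": 0.003, "twist": 0}, {"tx": 0.0125, "ty": 0.0128, "tz": 0.003, "twist": 0}, {"tx": 0.0125, "ty": 0.0128, "tz": 0.003, "twist": 0}, {"tx": 0, "ty": 0, "tz": 0.015, "twist": 0}, {"tx": 0, "ty": 0, "tz": 0, "twist": 0}, {"tx": 0, "ty": 0, "tz": 0, "twist": 0}]'

```text
clock: 16.0
position: [0.6021, -0.063, 0.1478]
ee_rot: [0.234, -3.132, 0.0]
force: [0.7, -0.7, -0.4]
width: 0.006
gripper_force: 0.0
```

Request:
move_arm --motion '[{"tx": -0.0012, "ty": 0, "tz": 0.0027, "twist": 0}, {"tx": -0.0012, "ty": 0, "tz": 0.0027, "twist": 0}, {"tx": -0.0012, "ty": 0, "tz": 0.0027, "twist": 0}, {"tx": 0, "ty": 0, "tz": 0, "twist": 0}]'

```text
clock: 16.4
position: [0.6056, -0.0623, 0.1396]
ee_rot: [0.234, -3.132, -0.0]
force: [-0.3, -0.1, 0.3]
width: 0.005
gripper_force: 0.0
```

Request:
move_arm --motion '[{"tx": -0.0008, "ty": 0, "tz": 0.0018, "twist": 0}, {"tx": -0.0008, "ty": 0, "tz": 0.0018, "twist": 0}, {"tx": 0, "ty": 0, "tz": 0, "twist": 0}]'

```text
clock: 16.7
position: [0.6071, -0.062, 0.1362]
ee_rot: [0.235, -3.133, -0.0]
force: [-0.4, 0.8, -0.2]
width: 0.004
gripper_force: 0.0
```

Request:
move_arm --motion '[{"tx": -0.0008, "ty": 0, "tz": 0.0018, "twist": 0}, {"tx": -0.0008, "ty": 0, "tz": 0.0018, "twist": 0}, {"tx": 0, "ty": 0, "tz": 0, "twist": 0}]'

```text
clock: 17.0
position: [0.6086, -0.0617, 0.1325]
ee_rot: [0.235, -3.132, -0.0]
force: [-0.3, 0.3, 0.3]
width: 0.005
gripper_force: 0.0
```

Request:
move_arm --motion '[{"tx": -0.0008, "ty": 0, "tz": 0.0018, "twist": 0}, {"tx": 0, "ty": 0, "tz": 0, "twist": 0}]'

```text
clock: 17.2
position: [0.6095, -0.0617, 0.1309]
ee_rot: [-0.234, 3.133, -0.0]
force: [0.0, -0.4, 1.2]
width: 0.007
gripper_force: 0.5
```

Request:
move_arm --motion '[{"tx": -0.0008, "ty": 0, "tz": 0.0018, "twist": 0}, {"tx": 0, "ty": 0, "tz": 0, "twist": 0}]'

```text
clock: 17.4
position: [0.61, -0.0617, 0.1302]
ee_rot: [0.234, -3.133, -0.0]
force: [-5.7, 0.3, 11.7]
width: 0.005
gripper_force: 6.3
```

Request:
move_arm --motion '[{"tx": -0.0008, "ty": 0, "tz": 0.0018, "twist": 0}, {"tx": 0, "ty": 0, "tz": 0, "twist": 0}]'

```text
clock: 17.6
position: [0.6103, -0.0617, 0.1297]
ee_rot: [0.234, -3.132, -0.001]
force: [-12.1, 0.4, 25.3]
width: 0.003
gripper_force: 14.2
```

Request:
move_arm --motion '[{"tx": 0.004, "ty": 0, "tz": -0.01, "twist": 0}, {"tx": 0.004, "ty": 0, "tz": -0.04, "twist": 0}, {"tx": 0, "ty": 0, "tz": -0.04, "twist": 0}, {"tx": 0, "ty": 0, "tz": 0, "twist": 0}, {"tx": 0, "ty": 0, "tz": 0, "twist": 0}]' --gripper -0.3

```text
clock: 18.1
position: [0.6038, -0.0626, 0.2185]
ee_rot: [-0.234, 3.13, -0.0]
force: [-1.3, -0.7, -0.3]
width: 0.39
gripper_force: 0.0
```

Run:
```python
from h import *
np.set_printoptions(precision=2,suppress=True)
k=arm.calibration("wrist"); arm.get_image("wrist"); I=(.6035,-.0195,.148)
r=arm.regions_of("wrist","clamp_grip")[0]; m=np.array(r["region"]).astype(np.float32); print(r["conf"],m.sum(),np.where(m.any(1))[0][[0,-1]])
vis=np.zeros((480,1),np.float32); vis[:np.where(m.any(1))[0].max()+1]=1
def cost(q):
    z=np.zeros((960,1280),np.uint8)
    for P in CL: 
        B=R.from_euler('ZYX',[q[3],q[4],q[5]],degrees=True).apply(np.vstack([np.c_[P,np.full(4,s)] for s in(-14,14)]))+[50+q[0],-81+q[1],-8+q[2]]
        cv2.fillConvexPoly(z,cv2.convexHull((proj("wrist",ins(I,B),k)*2).astype(np.int32)),1)
    z=cv2.resize(z.astype(np.float32),(640,480),interpolation=cv2.INTER_AREA)*vis
    return -np.minimum(z,m).sum()/np.maximum(z,m).sum()
for z0 in(0,6,13): print(z0,cost((0,0,z0,0,0,0)))
plan(.455,-.323,.18,-4.5,step=36)
```

```text
0.63 4852.0 [249 375]
0 -0.53508425
6 -0.5128854
13 -0.48265335
[{"tx":0.0205,"ty":-0.0262,"tz":0.0041,"twist":0.0161},{"tx":0.0199,"ty":-0.0267,"tz":0.0041,"twist":0.0161},{"tx":0.0192,"ty":-0.0272,"tz":0.0041,"twist":0.0161},{"tx":0.0185,"ty":-0.0277,"tz":0.0041,"twist":0.0161},{"tx":0.0178,"ty":-0.0281,"tz":0.0041,"twist":0.0161},{"tx":0.0171,"ty":-0.0286,"tz":0.0041,"twist":0.0161},{"tx":0.0163,"ty":-0.0290,"tz":0.0041,"twist":0.0161},{"tx":0.0156,"ty":-0.0294,"tz":0.0041,"twist":0.0161},{"tx":0.0148,"ty":-0.0298,"tz":0.0041,"twist":0.0161}]
from [ 0.6  -0.06  0.22] -171.43 t 18.2 F [-0.2  0.1  0.2]
```

Run:
```python
from h import *
plan(.51,-.325,.22,-4.5,step=36)
```

```text
[{"tx":0.0163,"ty":-0.0307,"tz":-0.0004,"twist":0.0182},{"tx":0.0154,"ty":-0.0312,"tz":-0.0004,"twist":0.0182},{"tx":0.0146,"ty":-0.0316,"tz":-0.0004,"twist":0.0182},{"tx":0.0136,"ty":-0.0320,"tz":-0.0004,"twist":0.0182},{"tx":0.0127,"ty":-0.0324,"tz":-0.0004,"twist":0.0182},{"tx":0.0118,"ty":-0.0327,"tz":-0.0004,"twist":0.0182},{"tx":0.0109,"ty":-0.0331,"tz":-0.0004,"twist":0.0182},{"tx":0.0099,"ty":-0.0334,"tz":-0.0004,"twist":0.0182}]
from [ 0.6025 -0.0625  0.2165] -171.43 t 18.2 F [-0.2  0.1  0.2]
```

Request:
move_arm --motion '[{"tx": 0.0163, "ty": -0.0307, "tz": 0, "twist": 0.0182}, {"tx": 0.0154, "ty": -0.0312, "tz": 0, "twist": 0.0182}, {"tx": 0.0146, "ty": -0.0316, "tz": 0, "twist": 0.0182}, {"tx": 0.0136, "ty": -0.032, "tz": 0, "twist": 0.0182}, {"tx": 0.0127, "ty": -0.0324, "tz": 0, "twist": 0.0182}, {"tx": 0.0118, "ty": -0.0327, "tz": 0, "twist": 0.0182}, {"tx": 0.0109, "ty": -0.0331, "tz": 0, "twist": 0.0182}, {"tx": 0.0099, "ty": -0.0334, "tz": 0, "twist": 0.0182}, {"tx": 0, "ty": 0, "tz": 0, "twist": 0}, {"tx": 0, "ty": 0, "tz": 0, "twist": 0}, {"tx": 0, "ty": 0, "tz": 0, "twist": 0}]'

```text
clock: 19.3
position: [0.5109, -0.3236, 0.2165]
ee_rot: [-0.122, -3.138, -0.002]
force: [0.4, 0.8, 0.5]
width: 0.65
gripper_force: 0.0
```

Run:
```python
from look import *
f=look("hammer_grip",HA,(.451,-.3246,-.078),"w9")
a=f[2]
plan(f[0]+.010*np.cos(a),f[1]+.010*np.sin(a),.06,np.degrees(a))
# top-view check of clamp
I=(.6035,-.0195,.148)
for cam in("top","side"):
    k=arm.calibration(cam); arm.get_image(cam)
    rr=arm.regions_of(cam,"clamp_grip")
    if not rr: print(cam,"none"); continue
    m=np.array(rr[0]["region"]).astype(np.float32)
    def cost(q):
        z=np.zeros((1920,2560),np.uint8)
        for P in CL:
            B=R.from_euler('ZYX',[q[3],q[4],q[5]],degrees=True).apply(np.vstack([np.c_[P,np.full(4,s)] for s in(0,14)]))+[50+q[0],-81+q[1],-8+q[2]]
            cv2.fillConvexPoly(z,cv2.convexHull((proj(cam,ins(I,B),k)*4).astype(np.int32)),1)
        z=cv2.resize(z.astype(np.float32),(640,480),interpolation=cv2.INTER_AREA)
        return -np.minimum(z,m).sum()/np.maximum(z,m).sum()
    print(cam,rr[0]["conf"],m.sum(),[round(cost((0,0,z0,0,0,0)),3) for z0 in(0,4,8,13)])
```

```text
[ 0.51085066 -0.32364433  0.21645993] 175.5550376261922
0.63 6087
[ 0.45507149 -0.32444125 -0.07985914] 0.9178104400634766 -4.575591866222916
[ 0.45134538 -0.32307118  0.014     ]
[{"tx":0.0092,"ty":-0.0010,"tz":0.0314,"twist":0.0004},{"tx":0.0092,"ty":-0.0010,"tz":0.0314,"twist":0.0004},{"tx":0.0092,"ty":-0.0010,"tz":0.0314,"twist":0.0004},{"tx":0.0092,"ty":-0.0010,"tz":0.0314,"twist":0.0004},{"tx":0.0092,"ty":-0.0010,"tz":0.0314,"twist":0.0004}]
from [ 0.5112 -0.3237  0.2171] 175.59 t 19.45 F [0.9 0.8 0.5]
top 0.88 841.0 [np.float32(-0.916), np.float32(-0.898), np.float32(-0.868), np.float32(-0.827)]
side none
```

Request:
move_arm --motion '[{"tx": 0.0239, "ty": -0.0027, "tz": 0.02, "twist": 0}, {"tx": 0.024, "ty": -0.0026, "tz": 0.03, "twist": 0}, {"tx": 0, "ty": 0, "tz": 0.036, "twist": 0}, {"tx": 0, "ty": 0, "tz": 0.036, "twist": 0}, {"tx": 0, "ty": 0, "tz": 0.036, "twist": 0}, {"tx": 0, "ty": 0, "tz": 0.026, "twist": 0}, {"tx": 0, "ty": 0, "tz": 0.018, "twist": 0}, {"tx": 0, "ty": 0, "tz": 0, "twist": 0}, {"tx": 0, "ty": 0, "tz": 0, "twist": 0}]'

```text
clock: 20.55
position: [0.4626, -0.3267, 0.0158]
ee_rot: [-0.124, -3.139, 0.0]
force: [-0.5, -0.2, 1.5]
width: 0.65
gripper_force: 0.0
```

Request:
move_arm --motion '[{"tx": 0, "ty": 0, "tz": 0, "twist": 0}, {"tx": 0, "ty": 0, "tz": 0, "twist": 0}, {"tx": 0, "ty": 0, "tz": 0, "twist": 0}, {"tx": 0, "ty": 0, "tz": 0, "twist": 0}, {"tx": 0, "ty": 0, "tz": 0, "twist": 0}, {"tx": 0, "ty": 0, "tz": 0, "twist": 0}, {"tx": 0, "ty": 0, "tz": 0, "twist": 0}]' --gripper 1 --squeeze 3

```text
clock: 21.25
position: [0.4625, -0.3265, 0.0155]
ee_rot: [0.124, 3.139, 0.0]
force: [0.2, 0.4, 2.3]
width: 0.172
gripper_force: 3.0
```

Request:
move_arm --motion '[{"tx": 0.001, "ty": 0, "tz": -0.006, "twist": 0}, {"tx": 0.001, "ty": 0, "tz": -0.006, "twist": 0}, {"tx": 0.0015, "ty": 0, "tz": -0.006, "twist": 0}, {"tx": 0.002, "ty": 0, "tz": -0.006, "twist": 0}, {"tx": 0.0023, "ty": 0, "tz": -0.006, "twist": 0}, {"tx": 0, "ty": 0, "tz": 0, "twist": 0}, {"tx": 0, "ty": 0, "tz": 0, "twist": 0}]'

```text
clock: 21.95
position: [0.4547, -0.3261, 0.0457]
ee_rot: [0.125, 3.139, -0.0]
force: [1.2, 0.2, -3.1]
width: 0.173
gripper_force: 3.0
```

Request:
move_arm --motion '[{"tx": 0.0026, "ty": 0, "tz": -0.0056, "twist": 0}, {"tx": 0.0028, "ty": 0, "tz": -0.0056, "twist": 0}, {"tx": 0.0028, "ty": 0, "tz": -0.0056, "twist": 0}, {"tx": 0.003, "ty": 0, "tz": -0.0056, "twist": 0}, {"tx": 0.003, "ty": 0, "tz": -0.0056, "twist": 0}, {"tx": 0, "ty": 0, "tz": 0, "twist": 0}, {"tx": 0, "ty": 0, "tz": 0, "twist": 0}]'

```text
clock: 22.65
position: [0.4406, -0.325, 0.0737]
ee_rot: [0.124, 3.138, -0.0]
force: [-0.1, 0.2, -2.1]
width: 0.177
gripper_force: 3.0
```

```bash
cat > tilt.py <<'E'
from h import *
def tilt(flipcams=("wrist",),px=10,pts=(0,-5,-10,-15,-20,-25,-30)):
    for cam in flipcams:
        m,cost,tf,cf,c=heldfit("hammer_grip",HA,True,cam); out=[]
        for t in pts:  # pivot at obj (px,0,6.5), 5.5 above TCP
            th=np.radians(-t); C,S=np.cos(th),np.sin(th)
            out.append(round(float(cost((-px*C+6.5*S,0,5.5-px*S-6.5*C,t,0,0))),3))
        print(cam,round(cf,2),m.sum(),out)
E
python3 - <<'E'
from tilt import *
print(arm.observe()["force"],arm.observe()["clock"]); tilt(("wrist","top","side"))
im=save("wrist","w10"); s=save("side","s10")
cv2.imwrite("pics/c10.png",np.vstack([cv2.resize(im,(600,450)),cv2.resize(s[340:400,250:370],(600,150+0))])[:600,:,::-1])
E
```

```text
[-0.06012561  0.2487133  -2.14406856] 22.65
wrist 0.94 13777.0 [-0.483, -0.502, -0.522, -0.544, -0.574, -0.62, -0.62]
top 0.94 559.0 [-0.308, -0.333, -0.374, -0.397, -0.424, -0.438, -0.384]
side 0.91 921.0 [-0.166, -0.219, -0.278, -0.338, -0.429, -0.512, -0.545]
```

Request:
move_arm --motion '[{"tx": 0, "ty": 0, "tz": 0, "twist": 0}, {"tx": 0, "ty": 0, "tz": 0, "twist": 0}, {"tx": 0, "ty": 0, "tz": 0, "twist": 0}, {"tx": 0, "ty": 0, "tz": -0.02, "twist": 0}, {"tx": 0, "ty": 0, "tz": -0.04, "twist": 0}, {"tx": 0, "ty": 0, "tz": -0.04, "twist": 0}, {"tx": 0, "ty": 0, "tz": -0.04, "twist": 0}, {"tx": 0, "ty": 0, "tz": -0.04, "twist": 0}, {"tx": 0, "ty": 0, "tz": -0.04, "twist": 0}, {"tx": 0, "ty": 0, "tz": 0, "twist": 0}, {"tx": 0, "ty": 0, "tz": 0, "twist": 0}]' --squeeze 45

```text
clock: 24.15
position: [0.4405, -0.3249, 0.2938]
ee_rot: [0.124, 3.138, -0.001]
force: [-0.3, 0.4, -3.0]
width: 0.168
gripper_force: 45.0
```

Run:
```python
from tilt import *
print(arm.observe()["force"],arm.observe()["clock"])
tilt(("wrist","side"),pts=(-10,-15,-20,-22,-24,-26,-28,-30,-35))
# handle edges: region-only fit of handle width/tilt via wrist handle tail end row
m,cost,tf,cf,c=heldfit("hammer_grip",HA,True,"wrist"); cols=np.where(m[:250].any(0))[0]; print(np.where(m.any(1))[0][[0,-1]],cols[[0,-1]])
r0=np.where(m.any(1))[0][0]; print("tail mid col",np.where(m[r0+3])[0].mean())
for px in(8,10,12,14):
  for t in(-21,-23,-25,-27,-29):
    th=np.radians(-t);C,S=np.cos(th),np.sin(th); Ro,tt=tf((-px*C+6.5*S,0,5.5-px*S-6.5*C,t,0,0))
    g=proj("wrist",np.array([[-131,-12,14],[-131,12,14],[-25,-12,14],[-25,12,14]])/1000@Ro.T+tt,c); print(px,t,g.round(0).ravel())
plan(.62,.03,.32,8.48)
save("wrist","w11")
```

```text
[-0.28414091  0.37274375 -2.97845871] 24.15
wrist 0.79 13571.0 [-0.521, -0.543, -0.574, -0.593, -0.612, -0.631, -0.638, -0.629, -0.571]
side 0.79 1250.0 [-0.28, -0.363, -0.455, -0.492, -0.529, -0.565, -0.577, -0.559, -0.475]
[ 31 375] [298 350]
tail mid col 324.5
8 -21 [300.  15. 350.  15. 299. 231. 352. 231.]
8 -23 [301.  21. 349.  22. 299. 230. 351. 230.]
8 -25 [302.  28. 348.  28. 299. 230. 351. 230.]
8 -27 [302.  35. 348.  35. 299. 230. 351. 230.]
8 -29 [303.  42. 347.  42. 299. 230. 351. 231.]
10 -21 [301.  11. 350.  11. 299. 226. 352. 226.]
10 -23 [301.  18. 349.  18. 299. 226. 351. 226.]
10 -25 [302.  25. 348.  25. 299. 226. 351. 226.]
10 -27 [302.  32. 348.  32. 299. 226. 351. 226.]
10 -29 [303.  39. 347.  39. 299. 226. 351. 226.]
12 -21 [301.   7. 350.   7. 299. 222. 352. 222.]
12 -23 [301.  14. 349.  14. 299. 222. 351. 222.]
12 -25 [302.  22. 348.  22. 299. 222. 351. 222.]
12 -27 [302.  29. 348.  29. 299. 222. 351. 222.]
12 -29 [303.  36. 347.  36. 300. 222. 351. 222.]
14 -21 [301.   3. 350.   3. 299. 218. 351. 218.]
14 -23 [301.  11. 349.  11. 299. 218. 351. 218.]
14 -25 [302.  18. 348.  18. 299. 218. 351. 218.]
14 -27 [302.  26. 348.  26. 299. 218. 351. 218.]
14 -29 [303.  33. 347.  33. 300. 218. 351. 218.]
[{"tx":-0.0151,"ty":0.0368,"tz":-0.0028,"twist":-0.0145},{"tx":-0.0160,"ty":0.0364,"tz":-0.0028,"twist":-0.0145},{"tx":-0.0168,"ty":0.0360,"tz":-0.0028,"twist":-0.0145},{"tx":-0.0176,"ty":0.0357,"tz":-0.0028,"twist":-0.0145},{"tx":-0.0184,"ty":0.0352,"tz":-0.0028,"twist":-0.0145},{"tx":-0.0192,"ty":0.0348,"tz":-0.0028,"twist":-0.0145},{"tx":-0.0200,"ty":0.0344,"tz":-0.0028,"twist":-0.0145},{"tx":-0.0208,"ty":0.0339,"tz":-0.0028,"twist":-0.0145},{"tx":-0.0215,"ty":0.0334,"tz":-0.0028,"twist":-0.0145},{"tx":-0.0223,"ty":0.0329,"tz":-0.0028,"twist":-0.0145}]
from [ 0.44   -0.3246  0.2922] 175.46 t 24.45 F [-0.3 -1.  -2.6]
```

View pics/w11.png

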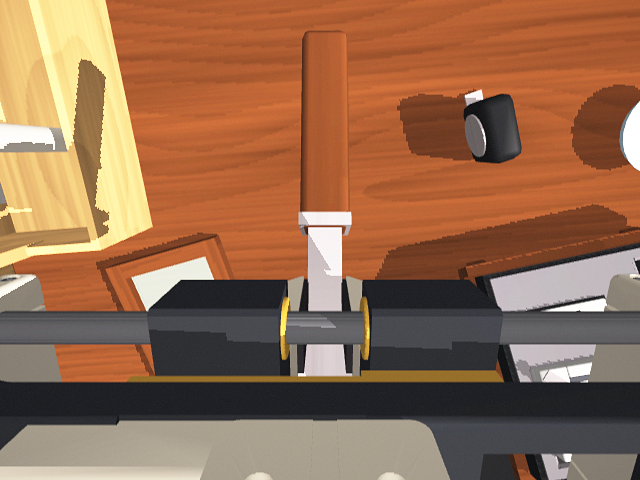

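Run:
```python
from h import *
I=(.6035,-.0195,.148);a=.148
def tcp(z):
    g=ins(I,(41,58,z))[0]; return g+[.0052*np.cos(a),.0052*np.sin(a),.0043]
print(tcp(60),tcp(5))
t=tcp(60);plan(t[0],t[1],.29,8.48,step=38)
```

```text
[0.61176297 0.04037299 0.19600582] [0.63475287 0.04380056 0.14615889]
[{"tx":-0.0129,"ty":0.0343,"tz":0.0002,"twist":-0.0132},{"tx":-0.0136,"ty":0.0340,"tz":0.0002,"twist":-0.0132},{"tx":-0.0143,"ty":0.0338,"tz":0.0002,"twist":-0.0132},{"tx":-0.0150,"ty":0.0335,"tz":0.0002,"twist":-0.0132},{"tx":-0.0157,"ty":0.0331,"tz":0.0002,"twist":-0.0132},{"tx":-0.0164,"ty":0.0328,"tz":0.0002,"twist":-0.0132},{"tx":-0.0171,"ty":0.0325,"tz":0.0002,"twist":-0.0132},{"tx":-0.0177,"ty":0.0321,"tz":0.0002,"twist":-0.0132},{"tx":-0.0184,"ty":0.0317,"tz":0.0002,"twist":-0.0132},{"tx":-0.0191,"ty":0.0313,"tz":0.0002,"twist":-0.0132},{"tx":-0.0197,"ty":0.0309,"tz":0.0002,"twist":-0.0132}]
from [ 0.4401 -0.3247  0.2924] 175.45 t 24.5 F [ 0.2 -0.7 -3.7]
```

Request:
move_arm --motion '[{"tx": -0.0129, "ty": 0.0343, "tz": 0, "twist": -0.0132}, {"tx": -0.0136, "ty": 0.034, "tz": 0, "twist": -0.0132}, {"tx": -0.0143, "ty": 0.0338, "tz": 0, "twist": -0.0132}, {"tx": -0.015, "ty": 0.0335, "tz": 0, "twist": -0.0132}, {"tx": -0.0157, "ty": 0.0331, "tz": 0, "twist": -0.0132}, {"tx": -0.0164, "ty": 0.0328, "tz": 0, "twist": -0.0132}, {"tx": -0.0171, "ty": 0.0325, "tz": 0, "twist": -0.0132}, {"tx": -0.0177, "ty": 0.0321, "tz": 0, "twist": -0.0132}, {"tx": -0.0184, "ty": 0.0317, "tz": 0, "twist": -0.0132}, {"tx": -0.0191, "ty": 0.0313, "tz": 0, "twist": -0.0132}, {"tx": -0.0197, "ty": 0.0309, "tz": 0, "twist": -0.0132}, {"tx": 0, "ty": 0, "tz": 0, "twist": 0}]'

```text
clock: 25.7
position: [0.6129, 0.0472, 0.2921]
ee_rot: [0.247, -3.131, -0.005]
force: [0.6, 0.5, -2.3]
width: 0.168
gripper_force: 45.0
```

Request:
move_arm --motion '[{"tx": 0, "ty": 0, "tz": 0.02, "twist": 0}, {"tx": 0, "ty": 0, "tz": 0.02, "twist": 0}, {"tx": 0, "ty": 0, "tz": 0.02, "twist": 0}, {"tx": 0, "ty": 0, "tz": 0.02, "twist": 0}, {"tx": 0, "ty": 0, "tz": 0, "twist": 0}, {"tx": 0, "ty": 0, "tz": 0, "twist": 0}]'

```text
clock: 26.3
position: [0.6118, 0.0399, 0.2134]
ee_rot: [0.233, -3.132, 0.0]
force: [-0.6, 0.2, -2.1]
width: 0.17
gripper_force: 45.0
```

Run:
```python
from h import *
I=(.6035,-.0195,.148);a=.148
k=arm.calibration("wrist"); p,h,o=pose(); arm.get_image("wrist"); 
r=arm.regions_of("wrist","hammer_grip")[0]; m=np.array(r["region"])
r0=np.where(m.any(1))[0][0]; print("conf",r["conf"],"top row",r0,"mid",[ (r0+d,np.where(m[r0+d])[0][[0,-1]]) for d in(4,60,120,180)])
z=(p[2]-.0043-.12-.041*S25+0*C25)/C25*1000; print(p,h,"insert z of grip",z)
B=[(41-131,58-12,z+14),(41-131,58+12,z+14),(41-25,58-12,z+14),(41-25,58+12,z+14)]
print("want",proj("wrist",ins(I,B),k).round(1).ravel())
for n in("insert","handle_press","hammer_seat","head_press"):
    for x in arm.place_of("wrist",n)[:1]: print(n,x["conf"],np.array(x["point"])*[640,480]-proj("wrist",ins(I,IP[n]),k)[0])
g=ins(I,(41,58,27))[0]+[.0052*np.cos(a),.0052*np.sin(a),.0043]; plan(*g,8.48,step=12)
```

```text
conf 0.78 top row 30 mid [(np.int64(34), array([304, 344])), (np.int64(90), array([303, 347])), (np.int64(150), array([301, 348])), (np.int64(210), array([300, 349]))]
[0.61177383 0.03986807 0.21343091] -171.49445296623023 insert z of grip 79.22646821731892
want [302.7   9.2 350.    9.3 299.9 211.5 352.6 211.6]
insert 0.83 [0.73293979 1.16493043]
[{"tx":-0.0027,"ty":0.0000,"tz":0.0096,"twist":0.0001},{"tx":-0.0027,"ty":0.0000,"tz":0.0096,"twist":0.0001},{"tx":-0.0027,"ty":0.0000,"tz":0.0096,"twist":0.0001},{"tx":-0.0027,"ty":0.0000,"tz":0.0096,"twist":0.0001},{"tx":-0.0027,"ty":0.0000,"tz":0.0096,"twist":0.0001}]
from [0.6123 0.0402 0.2143] -171.47 t 26.6 F [ 0.4  0.6 -2.7]
```

Request:
move_arm --motion '[{"tx": -0.0027, "ty": 0.0001, "tz": 0.0096, "twist": 0}, {"tx": -0.0027, "ty": 0.0001, "tz": 0.0096, "twist": 0}, {"tx": -0.0027, "ty": 0.0001, "tz": 0.0096, "twist": 0}, {"tx": -0.0027, "ty": 0.0001, "tz": 0.0096, "twist": 0}, {"tx": -0.0027, "ty": 0.0001, "tz": 0.0096, "twist": 0}, {"tx": 0, "ty": 0, "tz": 0, "twist": 0}, {"tx": 0, "ty": 0, "tz": 0, "twist": 0}]'

```text
clock: 27.3
position: [0.6251, 0.0427, 0.1651]
ee_rot: [0.233, -3.132, 0.0]
force: [-0.3, -0.6, -2.2]
width: 0.167
gripper_force: 45.0
```

Run:
```python
from h import *
I=(.6035,-.0195,.148);a=.148
k=arm.calibration("wrist"); p,h,o=pose(); im=save("wrist","w12")
r=arm.regions_of("wrist","hammer_grip")[0]; m=np.array(r["region"])
r0=np.where(m.any(1))[0][0]; print("conf",r["conf"],"top row",r0,"mid",[ (r0+d,np.where(m[r0+d])[0][[0,-1]]) for d in(4,60,120,180)])
print(p,h,o["force"])
B=[(41-131,58-12,27+14),(41-131,58+12,27+14),(41-25,58-12,27+14),(41-25,58+12,27+14)]
print("want",proj("wrist",ins(I,B),k).round(1).ravel())
C=[(-92.5,43.5,0),(-92.5,72.5,0)]; print("cutout end",proj("wrist",ins(I,C),k).round(1).ravel())
g=im[:,:,:].mean(2)
c0=proj("wrist",ins(I,(-92.5,58,0)),k)[0]; print(g[int(c0[1])-25:int(c0[1])+15,int(c0[0])].astype(int))
for n in("insert","handle_press","hammer_seat","head_press"):
    for x in arm.place_of("wrist",n)[:1]: print(n,x["conf"],np.array(x["point"])*[640,480]-proj("wrist",ins(I,IP[n]),k)[0])
```

```text
conf 0.65 top row 31 mid [(np.int64(35), array([304, 345])), (np.int64(91), array([302, 346])), (np.int64(151), array([301, 347])), (np.int64(211), array([300, 349]))]
[0.6251154  0.04265435 0.16509407] -171.47434377337927 [-0.33624125 -0.56929251 -2.18171152]
want [301.3  27.2 348.3  27.3 298.3 230.1 350.7 230.2]
cutout end [301.5  74.5 347.8  74.6]
[114 111 112 113 112 111 114 111 112 110 112 113 110 112 111 112 113 114
 113 112 113 112 111 110 114 114 112 113 112 113 112 112 113 113 113 111
 114 114 113 112]
insert 0.59 [-0.94750078  1.18996594]
```

Request:
move_arm --motion '[{"tx": -0.0021, "ty": 0, "tz": 0.0045, "twist": 0}, {"tx": -0.0021, "ty": 0, "tz": 0.0045, "twist": 0}, {"tx": -0.0017, "ty": 0, "tz": 0.0036, "twist": 0}, {"tx": 0, "ty": 0, "tz": 0, "twist": 0}]'

```text
clock: 28.0
position: [0.6318, 0.0442, 0.1526]
ee_rot: [-0.234, 3.132, 0.001]
force: [2.6, 1.5, -1.7]
width: 0.169
gripper_force: 45.0
```

Request:
move_arm --motion '[{"tx": -0.0008, "ty": 0, "tz": 0.0018, "twist": 0}, {"tx": -0.0008, "ty": 0, "tz": 0.0018, "twist": 0}, {"tx": 0, "ty": 0, "tz": 0, "twist": 0}]'

```text
clock: 28.3
position: [0.6336, 0.0438, 0.1495]
ee_rot: [-0.233, 3.131, -0.0]
force: [4.3, 0.9, 1.0]
width: 0.166
gripper_force: 45.0
```

Request:
move_arm --motion '[{"tx": -0.0008, "ty": 0, "tz": 0.0018, "twist": 0}, {"tx": 0, "ty": 0, "tz": 0, "twist": 0}]'

```text
clock: 28.5
position: [0.6344, 0.044, 0.1481]
ee_rot: [-0.233, 3.131, 0.0]
force: [4.4, 0.7, 4.2]
width: 0.168
gripper_force: 45.0
```

Request:
move_arm --motion '[{"tx": -0.0008, "ty": 0, "tz": 0.0018, "twist": 0}, {"tx": 0, "ty": 0, "tz": 0, "twist": 0}]'

```text
clock: 28.7
position: [0.6353, 0.0442, 0.1466]
ee_rot: [-0.233, 3.13, 0.0]
force: [5.1, 0.6, 5.7]
width: 0.168
gripper_force: 45.0
```

Request:
move_arm --motion '[{"tx": 0, "ty": 0, "tz": 0, "twist": 0}, {"tx": 0, "ty": 0, "tz": 0, "twist": 0}, {"tx": 0, "ty": 0, "tz": 0, "twist": 0}]' --squeeze 3

```text
clock: 29.0
position: [0.6341, 0.044, 0.1456]
ee_rot: [0.233, -3.133, -0.0]
force: [3.8, 1.0, 3.6]
width: 0.173
gripper_force: 3.0
```

Request:
move_arm --motion '[{"tx": -0.0006, "ty": 0, "tz": 0.0015, "twist": 0}, {"tx": 0, "ty": 0, "tz": 0, "twist": 0}, {"tx": 0, "ty": 0, "tz": 0, "twist": 0}]'

```text
clock: 29.3
position: [0.6341, 0.044, 0.1437]
ee_rot: [0.233, -3.131, 0.0]
force: [0.2, -0.8, 1.6]
width: 0.174
gripper_force: 3.0
```

Run:
```python
from h import *
I=(.6035,-.0195,.148)
k=arm.calibration("wrist"); p,h,o=pose(); im=save("wrist","w13"); print(p,o["force"])
r=arm.regions_of("wrist","hammer_grip")[0]; m=np.array(r["region"])
r0=np.where(m.any(1))[0][0]; print("conf",r["conf"],"top row",r0,"mid",[ (r0+d,np.where(m[r0+d])[0][[0,-1]]) for d in(4,60,120,180)])
for z in(-1,5):
  print(z,"want",proj("wrist",ins(I,[(41-131,46,z+14),(41-131,70,z+14),(41-25,46,z+14),(41-25,70,z+14)]),k).round(1).ravel())
```

```text
[0.63411594 0.04397372 0.14368258] [ 0.18972822 -0.78412056  1.55814323]
conf 0.88 top row 27 mid [(np.int64(31), array([303, 345])), (np.int64(87), array([300, 348])), (np.int64(147), array([300, 349])), (np.int64(207), array([300, 349]))]
-1 want [301.9  35.7 347.7  35.8 299.1 233.9 350.  233.9]
5 want [301.2  26.8 348.5  26.9 298.1 231.2 350.9 231.3]
```

Request:
move_arm --motion '[{"tx": 0, "ty": 0, "tz": 0, "twist": 0}, {"tx": 0, "ty": 0, "tz": 0, "twist": 0}, {"tx": 0, "ty": 0, "tz": -0.01, "twist": 0}, {"tx": 0, "ty": 0, "tz": -0.03, "twist": 0}, {"tx": 0, "ty": 0, "tz": 0, "twist": 0}]' --gripper 0.3

```text
clock: 29.9
position: [0.637, 0.0442, 0.1885]
ee_rot: [-0.233, 3.127, 0.001]
force: [1.6, 0.3, 0.7]
width: 0.349
gripper_force: 0.0
```

Request:
move_arm --motion '[{"tx": 0, "ty": 0, "tz": -0.005, "twist": 0}, {"tx": 0, "ty": 0, "tz": 0, "twist": 0}, {"tx": 0, "ty": 0, "tz": 0, "twist": 0}, {"tx": 0, "ty": 0, "tz": 0, "twist": 0}, {"tx": 0, "ty": 0, "tz": 0, "twist": 0}]' --gripper 1 --squeeze 40

```text
clock: 30.4
position: [0.6345, 0.0441, 0.1886]
ee_rot: [0.234, -3.132, 0.0]
force: [-0.4, -0.7, -0.1]
width: 0.013
gripper_force: 0.0
```

Run:
```python
from h import *
I=(.6035,-.0195,.148);a=.148
s=np.array([.009*np.cos(a),.009*np.sin(a),0])
for n,P in(("head",(78,58)),("handle",(-45,58))):
    print(n,(ins(I,(*P,19))[0]-s).round(4),"home",(ins(I,(*P,6))[0]-s).round(4))
    t=ins(I,(*P,27))[0]-s; plan(*t,8.48)
```

```text
head [0.648  0.0458 0.1702] home [0.6535 0.0466 0.1584]
[{"tx":-0.0103,"ty":-0.0004,"tz":0.0112,"twist":0.0006}]
from [0.6345 0.0441 0.1886] -171.47 t 30.4 F [-0.4 -0.7 -0.1]
handle [0.5378 0.0293 0.1182] home [0.5432 0.0302 0.1064]
[{"tx":0.0337,"ty":-0.0001,"tz":0.0211,"twist":0.0002},{"tx":0.0337,"ty":-0.0001,"tz":0.0211,"twist":0.0002},{"tx":0.0337,"ty":-0.0001,"tz":0.0211,"twist":0.0002}]
from [0.6345 0.0441 0.1886] -171.47 t 30.4 F [-0.4 -0.7 -0.1]
```

Request:
move_arm --motion '[{"tx": -0.0103, "ty": 0, "tz": 0.0112, "twist": 0}, {"tx": -0.0012, "ty": 0, "tz": 0.0027, "twist": 0}, {"tx": -0.0012, "ty": 0, "tz": 0.0027, "twist": 0}, {"tx": 0, "ty": 0, "tz": 0, "twist": 0}]'

```text
clock: 30.8
position: [0.6471, 0.046, 0.1716]
ee_rot: [0.234, -3.132, 0.0]
force: [-0.6, -0.1, -0.1]
width: 0.004
gripper_force: 0.0
```

Request:
move_arm --motion '[{"tx": -0.0008, "ty": 0, "tz": 0.0018, "twist": 0}, {"tx": -0.0008, "ty": 0, "tz": 0.0018, "twist": 0}, {"tx": -0.0008, "ty": 0, "tz": 0.0018, "twist": 0}, {"tx": 0, "ty": 0, "tz": 0, "twist": 0}]'

```text
clock: 31.2
position: [0.6498, 0.0464, 0.1672]
ee_rot: [-0.234, 3.133, 0.0]
force: [-1.1, -0.3, 2.5]
width: 0.005
gripper_force: 0.8
```

Request:
move_arm --motion '[{"tx": -0.0008, "ty": 0, "tz": 0.0018, "twist": 0}, {"tx": -0.0008, "ty": 0, "tz": 0.0018, "twist": 0}, {"tx": 0, "ty": 0, "tz": 0, "twist": 0}]'

```text
clock: 31.5
position: [0.6517, 0.0477, 0.1638]
ee_rot: [-0.235, 3.132, 0.002]
force: [-0.4, 2.9, 4.6]
width: 0.004
gripper_force: 2.1
```

Request:
move_arm --motion '[{"tx": -0.0008, "ty": 0, "tz": 0.0018, "twist": 0}, {"tx": -0.0008, "ty": 0, "tz": 0.0018, "twist": 0}, {"tx": 0, "ty": 0, "tz": 0, "twist": 0}]'

```text
clock: 31.8
position: [0.6538, 0.0471, 0.161]
ee_rot: [-0.234, 3.131, 0.0]
force: [-1.6, 1.7, 9.1]
width: 0.003
gripper_force: 4.4
```

Request:
move_arm --motion '[{"tx": -0.0006, "ty": 0, "tz": 0.0018, "twist": 0}, {"tx": -0.0006, "ty": 0, "tz": 0.0018, "twist": 0}, {"tx": 0, "ty": 0, "tz": 0, "twist": 0}]'

```text
clock: 32.1
position: [0.6554, 0.0459, 0.159]
ee_rot: [-0.232, 3.129, -0.001]
force: [-4.6, -2.0, 20.2]
width: 0.007
gripper_force: 10.3
```

Request:
move_arm --motion '[{"tx": -0.0006, "ty": 0, "tz": 0.0016, "twist": 0}, {"tx": 0, "ty": 0, "tz": 0, "twist": 0}, {"tx": 0, "ty": 0, "tz": 0, "twist": 0}]'

```text
clock: 32.4
position: [0.6557, 0.0459, 0.1587]
ee_rot: [-0.232, 3.129, -0.001]
force: [-10.5, -2.0, 31.9]
width: 0.005
gripper_force: 16.4
```

Request:
move_arm --motion '[{"tx": -0.0006, "ty": 0, "tz": 0.0016, "twist": 0}, {"tx": 0, "ty": 0, "tz": 0, "twist": 0}, {"tx": 0, "ty": 0, "tz": 0, "twist": 0}]'

```text
clock: 32.7
position: [0.6558, 0.0459, 0.1584]
ee_rot: [-0.231, 3.129, -0.001]
force: [-16.8, -2.6, 42.5]
width: 0.0
gripper_force: 22.9
```

Request:
move_arm --motion '[{"tx": 0.005, "ty": 0, "tz": -0.015, "twist": 0}, {"tx": 0.005, "ty": 0, "tz": -0.015, "twist": 0}, {"tx": 0, "ty": 0, "tz": 0, "twist": 0}]'

```text
clock: 33.0
position: [0.646, 0.0453, 0.1852]
ee_rot: [-0.233, 3.13, -0.0]
force: [0.3, -0.3, 0.0]
width: 0.004
gripper_force: 0.0
```

Run:
```python
from h import *
plan(.536,.0291,.14,8.48,step=36)
```

```text
[{"tx":0.0278,"ty":0.0001,"tz":0.0113,"twist":0.0001},{"tx":0.0278,"ty":0.0001,"tz":0.0113,"twist":0.0001},{"tx":0.0278,"ty":0.0001,"tz":0.0113,"twist":0.0001},{"tx":0.0278,"ty":0.0001,"tz":0.0113,"twist":0.0001}]
from [0.646  0.0453 0.1852] -171.5 t 33.0 F [ 0.3 -0.3  0. ]
```

Request:
move_arm --motion '[{"tx": 0.0278, "ty": 0, "tz": 0.0113, "twist": 0}, {"tx": 0.0278, "ty": 0, "tz": 0.0113, "twist": 0}, {"tx": 0.0278, "ty": 0, "tz": 0.0113, "twist": 0}, {"tx": 0.0278, "ty": 0, "tz": 0.0113, "twist": 0}, {"tx": 0, "ty": 0, "tz": 0.01, "twist": 0}, {"tx": 0, "ty": 0, "tz": 0.005, "twist": 0}, {"tx": 0, "ty": 0, "tz": 0, "twist": 0}]'

```text
clock: 33.7
position: [0.536, 0.0293, 0.1222]
ee_rot: [0.234, -3.132, 0.0]
force: [0.3, 0.4, -0.0]
width: 0.011
gripper_force: 0.0
```

Request:
move_arm --motion '[{"tx": -0.0008, "ty": 0, "tz": 0.0018, "twist": 0}, {"tx": -0.0008, "ty": 0, "tz": 0.0018, "twist": 0}, {"tx": -0.0008, "ty": 0, "tz": 0.0018, "twist": 0}, {"tx": -0.0008, "ty": 0, "tz": 0.0018, "twist": 0}, {"tx": 0, "ty": 0, "tz": 0, "twist": 0}]'

```text
clock: 34.2
position: [0.5387, 0.0299, 0.1156]
ee_rot: [-0.234, 3.133, 0.0]
force: [-0.3, 1.1, 1.1]
width: 0.003
gripper_force: 0.5
```

Request:
move_arm --motion '[{"tx": -0.0008, "ty": 0, "tz": 0.0018, "twist": 0}, {"tx": -0.0008, "ty": 0, "tz": 0.0018, "twist": 0}, {"tx": 0, "ty": 0, "tz": 0, "twist": 0}]'

```text
clock: 34.5
position: [0.5398, 0.0299, 0.1118]
ee_rot: [0.234, -3.132, 0.0]
force: [-2.4, -0.1, 1.7]
width: 0.004
gripper_force: 1.2
```

Request:
move_arm --motion '[{"tx": -0.0008, "ty": 0, "tz": 0.0018, "twist": 0}, {"tx": -0.0008, "ty": 0, "tz": 0.0018, "twist": 0}, {"tx": 0, "ty": 0, "tz": 0, "twist": 0}]'

```text
clock: 34.8
position: [0.5414, 0.0301, 0.1081]
ee_rot: [0.234, -3.132, 0.0]
force: [-2.7, -0.9, 1.1]
width: 0.005
gripper_force: 1.2
```

Request:
move_arm --motion '[{"tx": -0.0008, "ty": 0, "tz": 0.0018, "twist": 0}, {"tx": -0.0008, "ty": 0, "tz": 0.0018, "twist": 0}, {"tx": 0, "ty": 0, "tz": 0, "twist": 0}]'

```text
clock: 35.1
position: [0.5427, 0.0303, 0.1052]
ee_rot: [0.233, -3.132, -0.0]
force: [-8.2, 0.5, 12.0]
width: 0.001
gripper_force: 7.1
```

Request:
move_arm --motion '[{"tx": -0.0006, "ty": 0, "tz": 0.0016, "twist": 0}, {"tx": 0, "ty": 0, "tz": 0, "twist": 0}]'

```text
clock: 35.3
position: [0.5428, 0.0304, 0.1048]
ee_rot: [0.233, -3.131, -0.0]
force: [-15.7, -0.9, 27.2]
width: 0.005
gripper_force: 15.3
```

Request:
move_arm --motion '[{"tx": -0.0006, "ty": 0, "tz": 0.0016, "twist": 0}, {"tx": 0, "ty": 0, "tz": 0, "twist": 0}]'

```text
clock: 35.5
position: [0.543, 0.0303, 0.1043]
ee_rot: [0.233, -3.131, -0.001]
force: [-22.0, -1.7, 43.7]
width: 0.005
gripper_force: 24.4
```

Request:
move_arm --motion '[{"tx": 0.004, "ty": 0, "tz": -0.015, "twist": 0}, {"tx": 0, "ty": 0, "tz": -0.03, "twist": 0}, {"tx": -0.035, "ty": 0, "tz": -0.025, "twist": 0}, {"tx": -0.038, "ty": 0, "tz": -0.015, "twist": 0}, {"tx": -0.036, "ty": 0, "tz": 0.0, "twist": 0}, {"tx": 0, "ty": 0, "tz": 0, "twist": 0}, {"tx": 0, "ty": 0, "tz": 0, "twist": 0}]'

```text
clock: 36.2
position: [0.6491, 0.0461, 0.1862]
ee_rot: [-0.234, 3.132, -0.0]
force: [-1.0, -0.2, -0.0]
width: 0.002
gripper_force: 0.0
```

Run:
```python
from h import *
plan(.652,.0465,.166,8.48,step=15)
```

```text
[{"tx":-0.0014,"ty":-0.0000,"tz":0.0101,"twist":0.0003},{"tx":-0.0014,"ty":-0.0000,"tz":0.0101,"twist":0.0003}]
from [0.6491 0.0461 0.1862] -171.47 t 36.2 F [-1.  -0.2 -0. ]
```

Request:
move_arm --motion '[{"tx": -0.0014, "ty": 0, "tz": 0.0101, "twist": 0}, {"tx": -0.0014, "ty": 0, "tz": 0.0101, "twist": 0}, {"tx": -0.0008, "ty": 0, "tz": 0.0018, "twist": 0}, {"tx": -0.0008, "ty": 0, "tz": 0.0018, "twist": 0}, {"tx": 0, "ty": 0, "tz": 0, "twist": 0}]'

```text
clock: 36.7
position: [0.6525, 0.0468, 0.1627]
ee_rot: [0.234, -3.133, -0.0]
force: [-0.4, -0.7, 0.1]
width: 0.003
gripper_force: 0.0
```

Request:
move_arm --motion '[{"tx": -0.0006, "ty": 0, "tz": 0.0016, "twist": 0}, {"tx": -0.0006, "ty": 0, "tz": 0.0016, "twist": 0}, {"tx": 0, "ty": 0, "tz": 0, "twist": 0}]'

```text
clock: 37.0
position: [0.6539, 0.047, 0.1596]
ee_rot: [0.234, -3.133, -0.0]
force: [0.0, 0.2, -0.4]
width: 0.004
gripper_force: 0.0
```

Request:
move_arm --motion '[{"tx": -0.0004, "ty": 0, "tz": 0.0016, "twist": 0}, {"tx": -0.0004, "ty": 0, "tz": 0.0016, "twist": 0}, {"tx": 0, "ty": 0, "tz": 0, "twist": 0}]'

```text
clock: 37.3
position: [0.6547, 0.0471, 0.1581]
ee_rot: [-0.233, 3.132, 0.0]
force: [-6.5, -0.7, 13.2]
width: 0.006
gripper_force: 7.0
```

Request:
move_arm --motion '[{"tx": 0.004, "ty": 0, "tz": -0.015, "twist": 0}, {"tx": 0.004, "ty": -0.01, "tz": -0.02, "twist": 0}, {"tx": 0, "ty": -0.035, "tz": 0, "twist": 0}, {"tx": 0, "ty": -0.035, "tz": 0, "twist": 0}, {"tx": 0, "ty": -0.035, "tz": 0, "twist": 0}, {"tx": 0, "ty": -0.024, "tz": 0, "twist": 0}, {"tx": 0, "ty": 0, "tz": 0, "twist": 0}, {"tx": 0, "ty": 0, "tz": 0, "twist": 0}]'

```text
clock: 38.1
position: [0.6673, -0.0919, 0.1919]
ee_rot: [-0.232, 3.133, 0.0]
force: [0.4, -0.4, 0.1]
width: 0.007
gripper_force: 0.0
```

Run:
```python
from h import *
plan(.6485,-.0947,.152,8.48,step=20)
```

```text
[{"tx":0.0063,"ty":-0.0000,"tz":0.0133,"twist":-0.0001},{"tx":0.0063,"ty":-0.0000,"tz":0.0133,"twist":-0.0001},{"tx":0.0063,"ty":-0.0000,"tz":0.0133,"twist":-0.0001}]
from [ 0.6673 -0.0919  0.1919] -171.54 t 38.1 F [ 0.4 -0.4  0.1]
```

Request:
move_arm --motion '[{"tx": 0.0063, "ty": 0, "tz": 0.0133, "twist": 0}, {"tx": 0.0063, "ty": 0, "tz": 0.0133, "twist": 0}, {"tx": 0.0063, "ty": 0, "tz": 0.0113, "twist": 0}, {"tx": 0, "ty": 0, "tz": 0, "twist": 0}, {"tx": 0, "ty": 0, "tz": 0, "twist": 0}]'

```text
clock: 38.6
position: [0.6488, -0.0935, 0.154]
ee_rot: [-0.235, 3.133, 0.001]
force: [0.3, -0.9, 0.4]
width: 0.002
gripper_force: 0.0
```

Request:
move_arm --motion '[{"tx": -0.0008, "ty": 0, "tz": 0.0018, "twist": 0}, {"tx": -0.0008, "ty": 0, "tz": 0.0018, "twist": 0}, {"tx": 0, "ty": 0, "tz": 0, "twist": 0}]'

```text
clock: 38.9
position: [0.6506, -0.094, 0.15]
ee_rot: [-0.234, 3.133, 0.0]
force: [-0.6, -0.4, -0.1]
width: 0.007
gripper_force: 0.0
```

Request:
move_arm --motion '[{"tx": -0.0008, "ty": 0, "tz": 0.0018, "twist": 0}, {"tx": -0.0008, "ty": 0, "tz": 0.0018, "twist": 0}, {"tx": 0, "ty": 0, "tz": 0, "twist": 0}]'

```text
clock: 39.2
position: [0.6519, -0.0941, 0.1474]
ee_rot: [-0.233, 3.133, -0.0]
force: [-4.5, -1.0, 9.7]
width: 0.002
gripper_force: 5.1
```

Request:
move_arm --motion '[{"tx": -0.0008, "ty": 0, "tz": 0.0018, "twist": 0}, {"tx": 0, "ty": 0, "tz": 0, "twist": 0}]'

```text
clock: 39.4
position: [0.6521, -0.094, 0.147]
ee_rot: [0.233, -3.133, -0.0]
force: [-11.2, 0.4, 21.2]
width: 0.007
gripper_force: 12.0
```

Request:
move_arm --motion '[{"tx": 0.004, "ty": 0, "tz": -0.015, "twist": 0}, {"tx": 0, "ty": 0, "tz": -0.035, "twist": 0}, {"tx": 0, "ty": 0, "tz": -0.04, "twist": 0}, {"tx": -0.02, "ty": -0.035, "tz": -0.02, "twist": 0}, {"tx": -0.02, "ty": -0.035, "tz": 0, "twist": 0}, {"tx": -0.02, "ty": -0.035, "tz": 0, "twist": 0}, {"tx": 0, "ty": -0.035, "tz": 0, "twist": 0}, {"tx": 0, "ty": -0.035, "tz": 0, "twist": 0}, {"tx": 0, "ty": 0, "tz": 0, "twist": 0}, {"tx": 0, "ty": 0, "tz": 0, "twist": 0}]'

```text
clock: 40.4
position: [0.7336, -0.2599, 0.2543]
ee_rot: [0.23, -3.133, 0.0]
force: [-0.2, 1.1, 0.5]
width: 0.004
gripper_force: 0.0
```

Run:
```python
from h import *
I=(.6035,-.0195,.148)
print(arm.observe()["position"],arm.observe()["force"])
for cam in("top","side"):
  k=arm.calibration(cam); arm.get_image(cam)
  for n,parts,S in(("clamp_grip",CL,(50,-81)),("hammer_grip",HA,(41,58))):
    rr=arm.regions_of(cam,n)
    if not rr: print(cam,n,"none"); continue
    m=np.array(rr[0]["region"]).astype(np.float32)
    def cost(q):
        z=np.zeros((1920,2560),np.uint8)
        for P in parts:
            B=R.from_euler('Y',q[3],degrees=True).apply(np.vstack([np.c_[P,np.full(4,s)] for s in(8-q[2]/2,14)]))+[S[0]+q[0],S[1]+q[1],-8+q[2]]
            cv2.fillConvexPoly(z,cv2.convexHull((proj(cam,ins(I,B),k)*4).astype(np.int32)),1)
        z=cv2.resize(z.astype(np.float32),(640,480),interpolation=cv2.INTER_AREA)
        return -np.minimum(z,m).sum()/np.maximum(z,m).sum()
    print(cam,n,rr[0]["conf"],[round(float(cost((0,0,z0,0))),3) for z0 in(-3,0,4,8,13)])
    for x in arm.place_of(cam,n)[:1]: print("   px err",np.array(x["point"])*[640,480]-proj(cam,ins(I,(*S,-8)),k)[0])
```

```text
[ 0.73359584 -0.25988626  0.25427077] [-0.18395789  1.1484213   0.48439499]
top clamp_grip 0.75 [-0.886, -0.891, -0.868, -0.844, -0.811]
   px err [-1.40717439 -1.71672624]
top hammer_grip 0.57 [-0.875, -0.874, -0.869, -0.859, -0.843]
   px err [-2.60000379  0.37099041]
side clamp_grip 0.84 [-0.762, -0.751, -0.705, -0.66, -0.59]
side hammer_grip 0.62 [-0.659, -0.59, -0.512, -0.435, -0.366]
   px err [0.71659628 2.03350134]
```

All four press points hit a hard stop at home height, and the camera views agree.

```bash
python3 -c "
from cell import arm
print(arm.sign_off())"
```

```text
the job is handed in; nothing more can be done
None
```

The hammer and the clamp are both pressed home in their cutouts and released, and the job is handed in at about 40 s of the 72 s allowed; the hand-in returned no verdict.

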